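# Interleave an alternator heat sink with its mate in a cam-clamp jig

### The arm

A 6-joint arm with a two-finger parallel gripper is mounted at the origin on the work surface. World frame = base frame: x ahead of the robot, y to its left, z up, the work surface at z = 0. Lengths are in mm, angles in rad, forces in N, time in s.
With the tool pointing down it reaches from about 400 to 925 mm from the base axis. Payload 12.5 kg.
Tool frame: the origin (TCP) lies at the very end of the fingers, on their centre line; the grasp point (between the pads) lies 19 mm behind it; z points along the fingers, y is the line along which they close (so a half turn about z gives the same grasp; the last joint's range is limited). The gripper opens to 95 mm and grips with 3 to 60 N. Pads are 20 mm wide; open, the fingers measure 119 mm over their backs; the gripper's body (75 mm by 180 mm) begins 59 mm behind the grasp point.
Start: joints at [-0.106, 0.491, 1.559, -0, 1.092, -0.106], TCP at [625.017, 0.021, 214.661] pointing down, gripper open.
Joint ranges: [-3.1, 3.1], [-0.84, 2.19], [0.05, 2.79], [-1.13, 4.28], [0.06, 2.93], [-2.69, 2.69]. Speed limits (rad/s): [2.22, 2.22, 2.79, 3.14, 3.14, 3.14].

### API

Orientations are given as [roll, pitch, yaw] about the fixed x, y, z axes, in that order (R = Rz(yaw) Ry(pitch) Rx(roll)).
In Python, from cell import env gives the robot as it stands.
- The arm moves only by the shell command python3 steer.py 'ROWS'. ROWS is a JSON list of rows, 1 to 5 of them, each written [[dx, dy, dz], turn, opening]: dx, dy, dz in units of 25 mm, then a turn about the tool's z in units of 0.25 rad, then the opening from 0.0 (shut) to 1.0 (fully open); each row is the pose to reach, as a shift and turn from the pose commanded when the command began, along the tool's axes at that moment; what a row does not reach only later rows make up. A row lasts 1/12 s, in which the tool goes at most 41.7 mm and 0.125 rad, less where a joint would pass 70% of its speed; a pose out of reach is approached as far as the arm can. The fingers move at their own pace and stop on an object; the grip force is fixed at half the most. Time passes only in rows, so rows that do not move let the fingers close. It prints the time, the measured TCP pose, the force, the opening and the grip force at its end. Input that does not fit is refused with a message, and nothing moves.
- env.state(): the state, without advancing time (a new reading comes with each control period).
- env.read_camera(name): name is "scene" or "side" or "wrist"; returns (picture, depth): 384x512x3 uint8, red, green, blue; 384x512 float32, mm along the optical axis (not along the pixel's ray), 0 where there is no reading.
- env.camera_info(name): a dict with "vertical_fov" (degrees; the focal length in pixels is half the picture's height over the tangent of half this angle, whatever the lens; pixels are square), "cx", "cy" (the principal point, pixels), "origin" and "attitude" of the camera in the world. Camera axes: x right, y down, z forward; pixel columns grow to the right and rows downward; lengths in mm; the calibration is good to about 2 mm. A picture is of the moment at which its call begins: read the wrist's pose just before it. camera_info takes no time and is no camera call; for the wrist camera it gives the pose at the moment of the call.
- env.job_done(): hands the job in; it is judged then, once.
The state is a dict: "t": time; "joints": joint angles; "qvel": joint speeds; "tau": joint torques, N m; "eef_pos": TCP position; "tcp_rot": TCP orientation; "ft_force": force on the tool from outside, world axes, zero at the start; "moment": the same for the moment, N m; "opening": opening from 0.0 (shut) to 1.0 (fully open); "grip_force": force on a finger pad.
Only numpy, scipy, OpenCV 4.12 (cv2) and the standard library are available. Lean on these libraries where they do the work, as an engineer would, in place of code of your own. Each camera call takes 0.05 s, during which the arm holds its last target. There are 200 camera calls.

### The job

The fine six-finned heat sink half goes into the bench jig, between the five fins of the jig's sprung comb. First swing the cam lever fully open; then set the sink flat on the jig bed just in front of the comb, squared up and with no fins overlapping yet, and let go of it; then slide it straight in until its fins are fully home and let go. Last, swing the lever shut just far enough that the cam bears on the sink and pushes the sprung comb sideways by about 5 mm; do not run it on towards the end of its spring travel, and leave the other things on the counter where they are.

Things in the scene. Friction and masses are not known exactly. Their poses are not given: they have to be found in the camera images.
- sink: Heat sink half to load: bare aluminium comb, 80x107x60 mm, 0.3-0.52 kg, pushing it takes 3-12 N. Origin: centre of the spine's underside; x along the fins, z up. Spine x -15..15, y -53.5..53.5, z 0..30. Grip block on it 30 (x) by 36 (y) mm, z 30..60, over the origin. Six 7 mm fins, 30 high, x 15..65, at y -50,-30,-10,10,30,50. Starts at the right, in either of two areas (coarse sink in the other).
- coarse: A look-alike sink to leave alone: same spine and grip block, same frame, but only three thick (16 mm) square-ended fins.
- jig: Dark steel jig, fixed. Origin: underside, below the sink's home when the comb is unmoved. x: slide-in direction, away from the robot; y: towards the cam. Flat bed 12 mm thick, x -115..105, y -87..147 mm. A squared-up sink at x = -60, y = 0 is 13 mm short of overlapping the comb. Spring bracket 32 mm high at x 55..101, y -83..-73; back rail 26 mm high at x 91..103.
- comb_home (a point): Point on the sprung comb, at bed top, axes as the jig's: the sink's origin when fully home and centred. Five 7 mm aluminium fins at y -40,-20,0,20,40 (3 mm play each side), rounded tips at x = 18, running back to a spine face at x = 65 where the sink's fin tips stop. A bar joins their tops at x 24..34, z 35..40: the sink can only be slid in under it, not lowered in.
- comb (a joint): Sideways travel of the sprung comb towards jig -y, in m: 0 at rest, 0.016 at its stop. Preload 4 N, then 1 N per mm. Want about 0.005 at the end. It shows as the 21 mm gap between the comb's spine and the spring bracket closing.
- cam (a joint): Lever angle, rad: 0 fully open (stop), growing anticlockwise from above, stop at 2.6. Starts part-shut; stays where left (about 3.5 N at the handle). At 0 the lever points from the pivot to jig +y, swung 0.4 rad towards +x; shutting brings it round to -x, towards the robot. The cam takes up the play and then moves the comb between about 1.0 and 2.2 rad, depending on where the post is.
- campost: Steel post carrying cam and lever, bolted to the bed at jig x = 52, y = 73..79 mm. Origin: on the vertical pivot axis at bed top; axes as the jig's. The cam is a 56 mm disc, 7 to 29 mm above the bed, centred 14 mm off the pivot: its edge reaches (28 - 14 cos angle) mm from the pivot towards the sink, and presses on the side of the sink's outermost fin.
- handle (a point): Top centre of the lever's upright round black handle: 18 mm diameter, top 82 mm above the bed, free-standing from the lever's upper face, 40 mm above the bed. 90 mm from the pivot axis.
- driver: Bystander: blue-handled screwdriver, 220 mm, lying on the counter to the left.
- driver2: Bystander: orange-handled screwdriver, 180 mm, lying on the left.
- spanner: Bystander: steel spanner, 170 mm, near right.
- armature: Bystander: copper armature standing on end, 56 mm across, 120 mm tall, right.
- cleaner: Bystander: spray can, 60 mm across, 170 mm tall, far left.

How it is judged:
By the outcome, as a careful person would: the job done as asked, in the order asked, and still so for the second after the job is handed in, with the robot touching nothing.
It also fails if it takes over 72 s, if anything falls off the work surface, if the arm or the gripper's body presses on something with over 40 N, if the wrist force passes 120 N, or if a joint passes its speed limit or range.

## Working session

There is one attempt and no reset: what is moved stays moved. The work goes in short steps, Python scripts to look and compute and a shell command to move; the robot and the scene stay as the last step left them, time stands still between calls to the robot, and variables do not carry over. Pictures are saved under pics/ and viewed, at most 12 in all, crops included, and the job is handed in when it is done.

```bash
ls; mkdir -p pics; python3 - <<'E'
from cell import env
import cv2,numpy as np
for n in ["scene","side"]:
    p,d=env.read_camera(n); cv2.imwrite(f"pics/{n}0.png",cv2.resize(p[:,:,::-1],(800,600),interpolation=cv2.INTER_CUBIC)); np.save(f"{n}0.npy",d); i=env.camera_info(n); print(n,i)
print(env.state())
E
```

```text
cell.py
pics
steer.py
scene {'vertical_fov': 45.71261134153241, 'cx': 257.970217901363, 'cy': 192.3274074729773, 'origin': array([1115.60668955,  393.95197195, 1177.49089396]), 'attitude': array([-2.54265297, -0.00938029,  2.20252679])}
side {'vertical_fov': 46.50968643396667, 'cx': 244.40578995830694, 'cy': 197.01443335313968, 'origin': array([  246.21998001, -1038.65405441,   998.12064321]), 'attitude': array([-2.27541698, -0.00688018, -0.2519574 ])}
{'t': 0.1, 'joints': array([-1.05610951e-01,  4.91478234e-01,  1.55936555e+00,  1.68485336e-06,
        1.09172285e+00, -1.05618864e-01]), 'qvel': array([ 4.18315260e-04, -1.99277287e-03, -3.33669060e-03,  6.26165265e-04,
        1.66544516e-03,  7.99833609e-05]), 'tau': array([ 2.47082615e-03, -6.13621187e+01, -2.58604574e+01,  6.93451893e-02,
        4.70101309e-02, -2.07912552e-05]), 'eef_pos': array([6.24790127e+02, 3.85353340e-02, 2.14141175e+02]), 'tcp_rot': array([-3.14062427e+00, -1.04164601e-04,  1.57080341e+00]), 'ft_force': array([-0.07664664, -0.12416704,  0.61211267]), 'moment': array([ 0.01679451,  0.06511952, -0.00285387]), 'grip_force': 0.0, 'opening': 0.9990844648181855}
```
View pics/scene0.png

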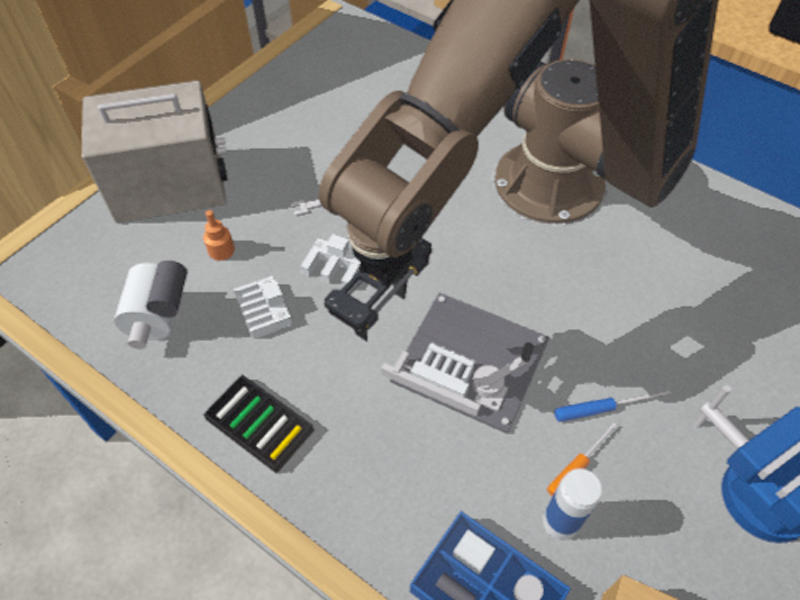

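View pics/side0.png

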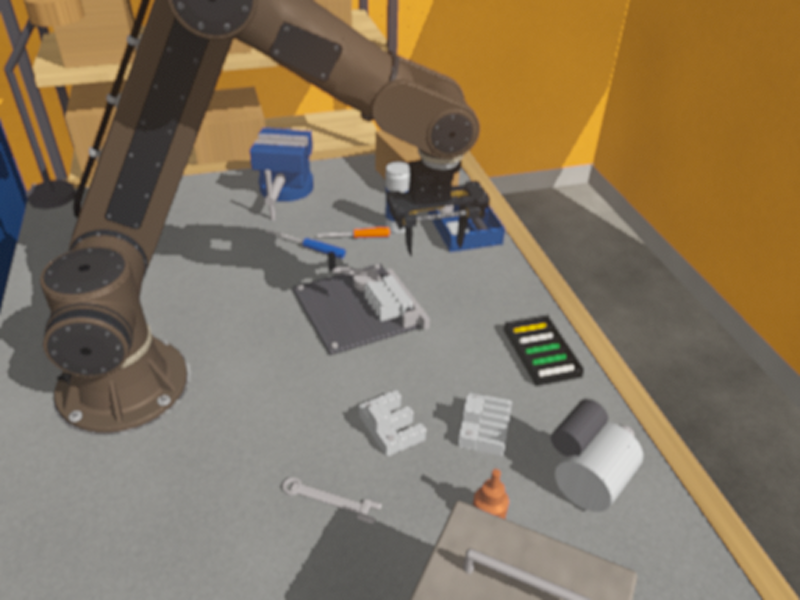

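The fine six-finned sink is at side (485,423) / scene (263,305) and the coarse one is nearer the robot. The jig is at scene (465,360), with its handle at about (527,350). Next I'll build a top-down map from both depth images.

```bash
cat > h.py <<'E'
import numpy as np,cv2
from scipy.spatial.transform import Rotation as R
from cell import env
def cam(n):
    i=env.camera_info(n); f=192/np.tan(np.radians(i["vertical_fov"]/2))
    return f,i["cx"],i["cy"],np.array(i["origin"]),R.from_euler("xyz",i["attitude"]).as_matrix()
def cloud(n,d,c=None):
    f,cx,cy,o,A=c or cam(n); v,u=np.mgrid[:384,:512]
    return np.stack([(u-cx)/f*d,(v-cy)/f*d,d],-1)@A.T+o
def pix(n,P,c=None):
    f,cx,cy,o,A=c or cam(n); q=(np.atleast_2d(P)-o)@A
    return q[:,:2]/q[:,2:]*f+[cx,cy]
def ortho(n,p,z,x0,x1,y0,y1,s):
    # picture of plane z, rows: x decreasing downwards, cols: y decreasing to the right
    X,Y=np.meshgrid(np.arange(x1,x0,-s),np.arange(y1,y0,-s),indexing="ij")
    uv=pix(n,np.stack([X,Y,np.full_like(X,z)],-1).reshape(-1,3)).reshape(X.shape+(2,)).astype(np.float32)
    return cv2.remap(p,uv[...,0],uv[...,1],cv2.INTER_CUBIC)
E
python3 - <<'E'
from h import *
ps={n:env.read_camera(n) for n in["scene","side"]}
x0,x1,y0,y1=400,800,-420,180
out=[]
for n,(p,d) in ps.items():
    P=cloud(n,d); ok=(d>0)&(P[...,2]>-10)&(P[...,2]<110)
    H=np.zeros((200,300));
    q=P[ok]; r=((x1-q[:,0])/2).astype(int); c=((y1-q[:,1])/2).astype(int); g=(r>=0)&(r<200)&(c>=0)&(c<300)
    np.maximum.at(H,(r[g],c[g]),q[g,2])
    H=cv2.dilate(H,np.ones((2,2)))
    out.append(cv2.applyColorMap(np.clip(H*3,0,255).astype(np.uint8),cv2.COLORMAP_JET))
    b=(q[:,2]<5)&(q[:,2]>-8); print(n,np.median(q[b,2]))
im=np.vstack([cv2.resize(o,(600,400),interpolation=0)[:300] if 0 else cv2.resize(o,(450,300),interpolation=cv2.INTER_AREA) for o in out])
cs=np.vstack([cv2.resize(ortho(n,ps[n][0],30,500,700,-400,-240,1)[:,:,::-1],(240,300)) for n in ps])
cv2.imwrite("pics/map.png",np.hstack([im,cs]))
E
```

```text
scene 0.04062384241001382
side -0.7018688933905537
```

View pics/map.png

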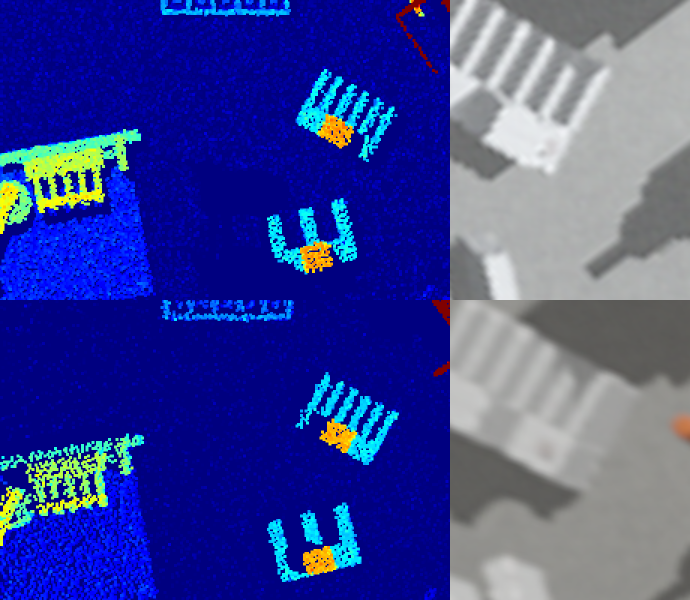

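The fine sink is at about x=625, y=-270, yaw -0.5, and the jig yaw is about +0.15. I'll fit box models to the clouds to get exact poses.

```bash
cat >> h.py <<'E'
from scipy.optimize import least_squares
from scipy.spatial import cKDTree
def box(x0,x1,y0,y1,z0,z1,s=1.5):
    L=lambda a,b:np.linspace(a,b,max(2,int((b-a)/s)+1))
    f=[]
    for X,Y,Z in[((x0,x1),(y0,y1),(z1,z1)),((x0,x0),(y0,y1),(z0,z1)),((x1,x1),(y0,y1),(z0,z1)),((x0,x1),(y0,y0),(z0,z1)),((x0,x1),(y1,y1),(z0,z1))]:
        g=np.meshgrid(*[L(*a) if a[0]<a[1] else [a[0]] for a in(X,Y,Z)]); f.append(np.stack([k.ravel() for k in g],1))
    return np.vstack(f)
SINK=np.vstack([box(-15,15,-53.5,53.5,0,30),box(-15,15,-18,18,30,60)]+[box(15,65,y-3.5,y+3.5,0,30) for y in(-50,-30,-10,10,30,50)])
JIG=box(-115,105,-87,147,0,12)
BAR=np.vstack([box(24,34,-43.5,43.5,35,40)]+[box(18,65,y-3.5,y+3.5,0,35) for y in(-40,-20,0,20,40)])
def fit(Q,M,p0,z=0,sc=2.):
    t=cKDTree(M)
    def loc(p):
        c,s=np.cos(p[2]),np.sin(p[2]); D=Q-[p[0],p[1],z+p[3]]
        return np.stack([c*D[:,0]+s*D[:,1],-s*D[:,0]+c*D[:,1],D[:,2]],1)
    def res(p): 
        l=loc(p); return np.append(np.minimum(t.query(l)[0],6),0.1*p[3])
    p=np.array(list(p0)+[0.]); 
    for _ in range(40):   # ICP
        l=loc(p); d,i=t.query(l); k=d<6
        def r(q):
            c,s=np.cos(q[2]),np.sin(q[2]); m=M[i[k]]
            W=np.stack([c*m[:,0]-s*m[:,1]+q[0],s*m[:,0]+c*m[:,1]+q[1],m[:,2]+z+q[3]],1)
            return (W-Q[k]).ravel()
        n=least_squares(r,p,loss="soft_l1").x
        if np.abs(n-p).max()<1e-4: break
        p=n
    return np.round(n,3),np.round(np.median(d),2),len(Q)
def near(P,d,c,r,z0,z1):
    k=(d>0)&(np.hypot(P[...,0]-c[0],P[...,1]-c[1])<r)&(P[...,2]>z0)&(P[...,2]<z1); return P[k]
E
cat > m.py <<'E'
from h import *
import sys
for n in sys.argv[1:] or ["scene","side"]:
    p,d=env.read_camera(n); P=cloud(n,d)
    print(n,"sink",*fit(near(P,d,(625,-272),85,6,70),SINK,(623,-268,-0.5)))
    q=near(P,d,(560,90),210,5,15); print(" jig",*fit(q,JIG,(570,50,.15)))
    h=near(P,d,(540,140),120,85,100); print(" handle top pts",len(h),np.median(h,0) if len(h) else "")
E
python3 m.py
```

```text
scene sink [ 6.24046e+02 -2.68461e+02 -5.02000e-01  8.93000e-01] 1.37 900
 jig [ 5.68315e+02  5.19520e+01  1.70000e-01 -2.91000e-01] 5.22 3241
 handle top pts 35 [461.33666307 199.80473558  92.98250091]
side sink [ 6.21496e+02 -2.69432e+02 -5.02000e-01 -1.91000e-01] 1.23 987
 jig [ 5.68148e+02  5.13120e+01  1.70000e-01 -1.05800e+00] 3.76 2017
 handle top pts 19 [454.33773292 195.67974616  92.35431337]
```

```bash
cat > m.py <<'E'
from h import *
import sys
for n in sys.argv[1:] or ["scene","side"]:
    p,d=env.read_camera(n); P=cloud(n,d)
    print(n,"sink",*fit(near(P,d,(625,-272),85,6,70),SINK,(623,-268,-0.5)))
    j=fit(near(P,d,(495,110),190,6,15),JIG,(495,95,.15)); print(" jig",*j)
    x,y,a,_=j[0]; c,s=np.cos(a),np.sin(a); T=lambda X,Y:(x+c*X-s*Y,y+s*X+c*Y)
    print(" comb",*fit(near(P,d,T(38,0),52,30,55),BAR,(x,y,a),z=12), "post",T(52,76))
    h=near(P,d,T(0,120),130,87,98); print(" handle",len(h),np.median(h,0), h.min(0),h.max(0))
E
python3 m.py
```

```text
scene sink [ 6.23534e+02 -2.68030e+02 -5.06000e-01  1.20100e+00] 1.36 906
 jig [ 4.95239e+02  9.50170e+01  1.50000e-01 -2.78000e-01] 1.84 3090
 comb [5.03004e+02 9.89880e+01 2.21000e-01 1.03100e+00] 1.56 390 post (np.float64(535.2977979846806), np.float64(177.93438481176636))
 handle 33 [460.47566338 199.94387989  92.88624443] [452.0223374  191.32597866  87.03058716] [469.32086273 208.27411048  96.45020617]
side sink [ 6.21272e+02 -2.69223e+02 -5.04000e-01 -2.34000e-01] 1.27 982
 jig [ 4.9528e+02  9.3888e+01  1.5200e-01 -1.1050e+00] 1.73 1995
 comb [4.99193e+02 9.49350e+01 2.38000e-01 2.09000e-01] 1.9 328 post (np.float64(535.1728832080444), np.float64(176.88533651960967))
 handle 14 [454.44136005 198.85452572  91.77504868] [447.84335549 191.16110357  88.62152524] [462.85670729 205.08866494  95.64082697]
```

The manual's scale: shifts go in units of 25 mm and turns go in units of 0.25 rad. Converting my numbers, -60 mm is -2.4, 60 mm is 2.4.

```bash
python3 steer.py '[[[0.8, -1.2, -1.2], 0, 1], [[1.6, -2.4, -2.4], 0, 1], [[2.4, -3.6, -3.6], 0, 1], [[3.2, -4.8, -4.8], 0, 1], [[3.6, -6, -5.6], 0, 1]]'; python3 - <<'E'
from h import *
p,d=env.read_camera("wrist"); print(env.camera_info("wrist"))
cv2.imwrite("pics/w1.png",cv2.resize(p[:,:,::-1],(800,600)))
E
```

```text
t: 0.82
eef_pos: [486.2, 85.6, 346.6]
tcp_rot: [3.141, -0.0, 1.571]
ft_force: [-0.0, 0.8, 0.2]
opening: 1.001
grip_force: 0.0
{'vertical_fov': 58.91743165811164, 'cx': 253.3331048732798, 'cy': 193.54169967259273, 'origin': array([481.01102937, 161.48117969, 521.53019634]), 'attitude': array([ 2.86914893e+00, -5.79580406e-03,  1.25853416e-03])}
```

View pics/w1.png

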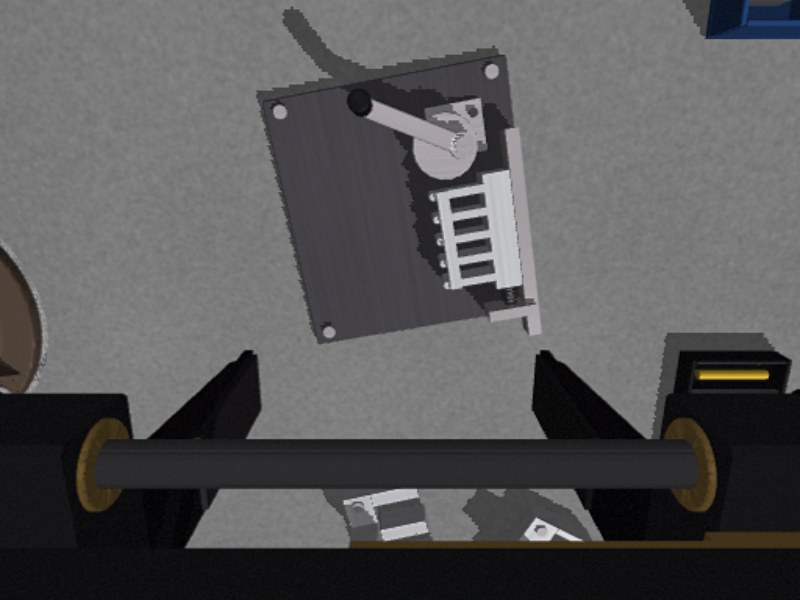

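The jig is clear here. Bed corners are at about (258,94), (506,56) and (320,342), the handle top is at (359,102), and the bar runs from (437,193) to (453,289). I'll convert these to world positions.

```bash
cat >> h.py <<'E'
def ray(n,uv,z,c=None):
    f,cx,cy,o,A=c or cam(n); uv=np.atleast_2d(np.array(uv,float))
    v=np.column_stack([(uv-[cx,cy])/f,np.ones(len(uv))])@A.T
    return o+v*((z-o[2])/v[:,2])[:,None]
E
python3 - <<'E'
from h import *
c=cam("wrist"); p,d=env.read_camera("wrist"); P=cloud("wrist",d,c)
k=(800/512)
C=ray("wrist",np.array([[258,94],[506,56],[320,342]])/k,12,c)[:,:2]; L=np.array([[-115,147],[105,147],[-115,-87]])
r=least_squares(lambda q:(np.column_stack([np.cos(q[2])*L[:,0]-np.sin(q[2])*L[:,1]+q[0],np.sin(q[2])*L[:,0]+np.cos(q[2])*L[:,1]+q[1]])-C).ravel(),[495,95,.15]); print("jig",r.x,r.fun)
x,y,a=r.x; co,s=np.cos(a),np.sin(a); T=lambda X,Y:np.array((x+co*X-s*Y,y+s*X+co*Y))
print("bar",ray("wrist",np.array([[437,193],[453,289]])/k,52,c),"model",T(24,43.5),T(24,-43.5))
for zr in((45,55),):
  print("comb",*fit(near(P,d,T(38,0),52,*zr),BAR,r.x,z=12))
# 2D edges of bed from depth: points z 9..15
q=near(P,d,T(0,30),200,8,60); print("minrect",cv2.minAreaRect(near(P,d,T(-60,30),200,8,16)[:,:2].astype(np.float32)))
h=near(P,d,T(0,120),130,90,98); print("handle",len(h),(h.min(0)+h.max(0))/2,h.max(0)-h.min(0), ray("wrist",[[359/k,102/k]],94,c))
print("pivot",T(52,73),T(52,79))
# cam disc: points z 35..43 near pivot
g=near(P,d,T(52,76),45,37,43); print("cam pts",len(g),cv2.minEnclosingCircle(g[:,:2].astype(np.float32)))
E
```

```text
jig [5.02543570e+02 8.44363548e+01 1.74582243e-01] [ 3.41445198 -3.91404081 -0.69685175  2.50289925 -2.71760023  1.41114154]
bar [[519.51952532 128.92563573  52.        ]
 [536.02049643  42.97893081  52.        ]] model [518.62294197 131.44384136] [533.73455891  45.76631202]
comb [5.0718e+02 8.2924e+01 1.6400e-01 4.5000e-02] 1.31 1831
minrect ((494.8651428222656, 106.1597900390625), (220.36474609375, 242.1456298828125), 10.014145851135254)
handle 178 [458.0519295  198.05267393  93.42998551] [16.65811051 16.75981391  6.35955993] [[455.60325187 199.30968242  94.        ]]
pivot [541.07326521 165.3589263 ] [540.03108473 171.26772143]
cam pts 895 ((543.1085205078125, 167.40737915039062), 42.628684997558594)
```

```bash
python3 - <<'E'
from h import *
e=env.state()["eef_pos"]; print(e); h=np.array([457.6,198.3,62]); d=h-e; print("tool",d[1],d[0],-d[2])
pv=np.array([542,168]); v=h[:2]-pv; a0=np.arctan2(v[1],v[0]); r=np.hypot(*v); print(a0,r)
for k in range(1,16):
    a=a0-k*0.1; q=pv+r*np.array([np.cos(a),np.sin(a)])-h[:2]; print(k,round(a,2),"x",round(q[1],1),"y",round(q[0],1))
E
```

```text
[484.8912969   86.36040918 349.66969877]
tool 111.93959082062496 -27.2912969029 287.6696987688798
2.7969184258667084 89.67413227904687
1 2.7 x 8.3 y 3.4
2 2.6 x 16.2 y 7.7
3 2.5 x 23.6 y 12.7
4 2.4 x 30.5 y 18.5
5 2.3 x 36.8 y 24.9
6 2.2 x 42.4 y 31.9
7 2.1 x 47.2 y 39.4
8 2.0 x 51.4 y 47.3
9 1.9 x 54.6 y 55.7
10 1.8 x 57.1 y 64.3
11 1.7 x 58.7 y 73.1
12 1.6 x 59.3 y 82.1
13 1.5 x 59.1 y 91.0
14 1.4 x 58.0 y 99.9
15 1.3 x 56.0 y 108.7
```

```bash
python3 steer.py '[[[1.6, -0.36, 0], 0, 0.5], [[3.2, -0.72, 0.6], 0, 0.5], [[4.48, -1.08, 1.6], 0, 0.5], [[4.48, -1.08, 3.2], 0, 0.5], [[4.48, -1.08, 4.8], 0, 0.5]]'; python3 steer.py '[[[0, 0, 1.6], 0, 0.5], [[0, 0, 3.2], 0, 0.5], [[0, 0, 4.8], 0, 0.5], [[0, 0, 5.8], 0, 0.5], [[0, 0, 6], 0, 0.5]]'; python3 - <<'E'
from h import *
e=env.state()["eef_pos"]; print(e); h=np.array([457.6,198.3,62]); d=h-e; print("tool",d[1],d[0],-d[2])
E
```

```text
t: 1.33
eef_pos: [459.9, 198.3, 224.2]
tcp_rot: [3.139, -0.001, 1.574]
ft_force: [1.0, -0.2, -1.2]
opening: 0.702
grip_force: 0.0
t: 1.75
eef_pos: [458.6, 196.0, 71.2]
tcp_rot: [-3.135, 0.002, 1.571]
ft_force: [-0.1, 0.4, -0.5]
opening: 0.502
grip_force: 0.0
[458.56271592 195.98924089  71.16221401]
tool 2.3107591147662276 -0.9627159212844845 9.162214012885713
```

To row units: 4 mm is 0.16, -1 mm is -0.04.

```bash
python3 steer.py '[[[0.04, -0.04, 0.16], 0, 0.5], [[0.04, -0.04, 0.16], 0, 0.1], [[0.04, -0.04, 0.16], 0, 0], [[0.04, -0.04, 0.16], 0, 0], [[0.04, -0.04, 0.16], 0, 0]]';  python3 steer.py '[[[0, 0, 0], 0, 0], [[0.16, 0.064, 0], 0, 0], [[0.332, 0.136, 0], 0, 0], [[0.492, 0.22, 0], 0, 0], [[0.648, 0.308, 0], 0, 0]]';
```

```text
t: 2.17
eef_pos: [459.8, 197.9, 72.6]
tcp_rot: [3.139, -0.001, 1.571]
ft_force: [0.6, -0.4, 1.2]
opening: 0.274
grip_force: 0.0
t: 2.58
eef_pos: [464.9, 213.7, 71.8]
tcp_rot: [-3.138, 0.001, 1.57]
ft_force: [-10.3, -0.1, 10.3]
opening: 0.182
grip_force: 30.0
```

```bash
python3 steer.py '[[[0.296, 0.2, 0], 0, 0], [[0.572, 0.432, 0], 0, 0], [[0.824, 0.688, 0], 0, 0], [[1.048, 0.968, 0], 0, 0], [[1.24, 1.268, 0], 0, 0]]';  python3 - <<'E'
from cell import env
s=env.state();print(s["eef_pos"],s["ft_force"],s["opening"])
E
```

```text
t: 3.0
eef_pos: [494.9, 246.7, 71.8]
tcp_rot: [-3.135, -0.001, 1.57]
ft_force: [-15.8, 12.9, 7.1]
opening: 0.182
grip_force: 30.0
[494.88975119 246.7082672   71.78342175] [-15.79464929  12.91906325   7.05803638] 0.18237236684147493
```

To row units: 14.5 mm is 0.58, 7.4 mm is 0.296.

```bash
python3 steer.py '[[[0.248, 0.296, 0], 0, 0], [[0.416, 0.632, 0], 0, 0], [[0.516, 0.976, 0], 0, 0], [[0.58, 1.328, 0], 0, 0], [[0.604, 1.688, 0], 0, 0]]';  python3 - <<'E'
from cell import env
s=env.state();print(s["eef_pos"],s["ft_force"],s["opening"])
E
```

```text
t: 3.42
eef_pos: [539.7, 260.6, 71.6]
tcp_rot: [-3.139, 0.0, 1.571]
ft_force: [-7.1, 4.5, 4.0]
opening: 0.184
grip_force: 30.0
[539.67210436 260.61067345  71.56406434] [-7.07989588  4.52701051  4.04735971] 0.18449384294822255
```

To row units: 14 mm is 0.56, -1 mm is -0.04.

```bash
python3 steer.py '[[[0, 0.36, 0], 0, 0], [[-0.04, 0.56, 0], 0, 0], [[-0.04, 0.72, 0], 0, 0], [[-0.06, 0.8, 0], 0, 0], [[-0.06, 0.8, 0], 0, 0]]';  python3 steer.py '[[[-0.016, 0.08, 0], 0, 0], [[-0.032, 0.16, 0], 0, 0], [[-0.032, 0.16, 0], 0, 0]]'
```

```text
t: 3.83
eef_pos: [560.3, 258.3, 71.4]
tcp_rot: [-3.14, 0.0, 1.57]
ft_force: [-3.4, -0.7, 0.6]
opening: 0.184
grip_force: 30.0
t: 4.08
eef_pos: [562.3, 258.1, 71.3]
tcp_rot: [-3.136, 0.0, 1.57]
ft_force: [-13.3, 3.8, 6.1]
opening: 0.184
grip_force: 30.0
```

```bash
python3 steer.py '[[[-0.016, 0.08, 0], 0, 0], [[-0.016, 0.08, 0], 0, 0], [[-0.016, 0.08, 0], 0, 0]]';  python3 steer.py '[[[-0.024, 0.08, 0], 0, 0], [[-0.024, 0.08, 0], 0, 0]]'
```

```text
t: 4.33
eef_pos: [562.5, 258.0, 71.3]
tcp_rot: [-3.133, 0.0, 1.571]
ft_force: [-22.7, 6.3, 10.8]
opening: 0.182
grip_force: 30.0
t: 4.5
eef_pos: [562.6, 257.9, 71.2]
tcp_rot: [-3.129, 0.0, 1.571]
ft_force: [-30.9, 11.3, 16.0]
opening: 0.181
grip_force: 30.0
```

```bash
python3 steer.py '[[[0.02, -0.16, 0], 0, 0], [[0.02, -0.16, 0], 0, 0.5], [[0.02, -0.16, 0], 0, 0.5], [[0.02, -0.16, 0], 0, 0.5], [[0.02, -0.16, -0.4], 0, 0.5]]'; python3 steer.py '[[[0, 0, -1.6], 0, 0.7], [[0, 0, -3.2], 0, 0.7], [[-0.8, 0, -4.6], 0, 0.7], [[-2, 0, -5.6], 0, 0.7], [[-3.6, 0, -5.8], 0, 0.7]]'; python3 steer.py '[[[-1.64, 0.2, 0], 0, 0.7], [[-3.28, 0.4, 0], 0, 0.7], [[-4.92, 0.4, 0], 0, 0.7], [[-6.56, 0.4, 0], 0, 0.7], [[-8.2, 0.4, 0], 0, 0.7]]'; python3 steer.py '[[[-1.64, 0.2, 0], -0.48, 0.7], [[-3.28, 0.4, 0], -0.96, 0.7], [[-4.92, 0.6, 0], -1.44, 0.7], [[-4.92, 0.6, 0], -1.92, 0.7], [[-4.92, 0.6, 0], -2.4, 0.7]]';python3 - <<'E'
from h import *
c=cam("wrist");p,d=env.read_camera("wrist")
cv2.imwrite("pics/w2.png",cv2.resize(p[:,:,::-1],(640,480)))
P=cloud("wrist",d,c); print("sink",*fit(near(P,d,(625,-272),85,6,70),SINK,(623,-268,-0.5)))
for n in ["scene","side"]:
  p,d=env.read_camera(n); cv2.imwrite(f"pics/{n}1.png",p[:,:,::-1])
E
```

```text
t: 4.92
eef_pos: [564.6, 256.8, 80.3]
tcp_rot: [-3.14, 0.001, 1.571]
ft_force: [-0.5, 0.7, -0.4]
opening: 0.403
grip_force: 0.0
t: 5.33
eef_pos: [566.3, 167.8, 231.9]
tcp_rot: [3.133, -0.002, 1.573]
ft_force: [0.9, -0.3, 0.3]
opening: 0.693
grip_force: 0.0
t: 5.75
eef_pos: [574.7, -40.1, 227.4]
tcp_rot: [3.14, 0.0, 1.571]
ft_force: [2.0, -0.2, 0.4]
opening: 0.698
grip_force: 0.0
t: 6.17
eef_pos: [589.8, -163.9, 226.8]
tcp_rot: [3.141, 0.001, 2.173]
ft_force: [-0.3, 0.1, 0.1]
opening: 0.699
grip_force: 0.0
sink [ 6.22854e+02 -2.69603e+02 -5.06000e-01 -1.13000e-01] 0.76 3632
```

View pics/w2.png

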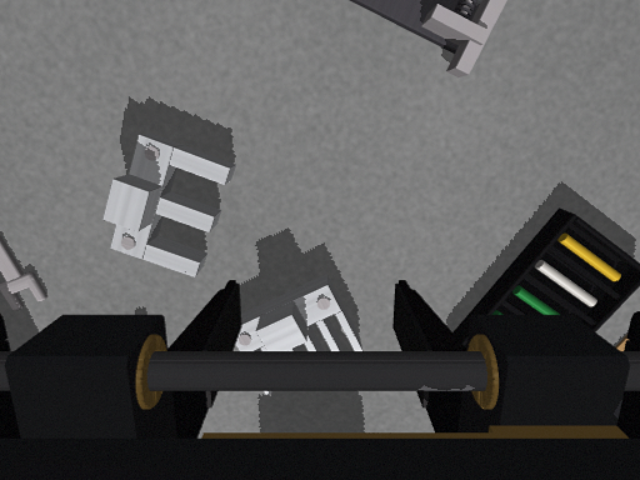

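To row units: -105.5 mm is -4.22, 60 mm is 2.4, -0.463 rad is -1.852.

```bash
python3 steer.py '[[[-1.4, -0.44, 0], -0.48, 0.7], [[-2.8, -0.88, 0], -0.96, 0.7], [[-4.22, -1.304, 0.8], -1.44, 0.7], [[-4.22, -1.304, 2.4], -1.852, 0.7], [[-4.22, -1.304, 4], -1.852, 0.7]]';  python3 steer.py '[[[0, 0, 0.8], 0, 0.7], [[0, 0, 1.4], 0, 0.7], [[0, 0, 1.4], 0, 0.7]]'; python3 - <<'E'
from h import *
s=env.state(); e=s["eef_pos"]; th=R.from_euler("xyz",s["tcp_rot"]).as_matrix(); print(e,s["tcp_rot"],th.T@(np.array([622.7,-269.3,35])-e))
E
```

```text
t: 6.73
eef_pos: [623.3, -268.0, 126.3]
tcp_rot: [-3.141, 0.004, 2.634]
ft_force: [0.6, 0.1, -1.2]
opening: 0.698
grip_force: 0.0
t: 6.98
eef_pos: [621.4, -265.2, 88.2]
tcp_rot: [-3.142, -0.005, 2.63]
ft_force: [0.6, 1.0, 0.5]
opening: 0.7
grip_force: 0.0
[ 621.42165352 -265.17910752   88.22798332] [-3.14157084 -0.00480085  2.63026967] [-3.38682808 -2.96712592 53.21240167]
```

```bash
python3 steer.py '[[[-0.08, -0.06, 0.8], 0, 0.7], [[-0.08, -0.06, 1.6], 0, 0.7], [[-0.08, -0.06, 2], 0, 0.7], [[-0.08, -0.06, 2.12], 0, 0.7], [[-0.08, -0.06, 2.12], 0, 0.7]]'; python3 steer.py '[[[0, 0, 0], 0, 0.7], [[0, 0, 0], 0, 0.7]]'; python3 - <<'E'
from h import *
for i in range(3):
  s=env.state(); e=s["eef_pos"]; th=R.from_euler("xyz",s["tcp_rot"]).as_matrix(); print(e,s["tcp_rot"],th.T@(np.array([622.7,-269.3,35])-e)); env.read_camera("wrist")
E
```

```text
t: 7.4
eef_pos: [623.7, -268.4, 38.7]
tcp_rot: [3.142, 0.0, 2.633]
ft_force: [-0.2, 0.2, 0.4]
opening: 0.699
grip_force: 0.0
t: 7.57
eef_pos: [624.1, -268.8, 39.7]
tcp_rot: [3.142, 0.002, 2.633]
ft_force: [0.1, -0.0, -0.0]
opening: 0.7
grip_force: 0.0
[ 624.0921691  -268.77707202   39.7238812 ] [3.14157178e+00 1.98294819e-03 2.63346732e+00] [ 0.97121966 -1.1343052   4.72194093]
[ 624.02812638 -268.76183687   39.59902483] [3.14154239e+00 1.87995297e-03 2.63351455e+00] [ 0.90718746 -1.11654625  4.59727137]
[ 623.89860635 -268.73050322   39.39975928] [3.14157273e+00 1.56982603e-03 2.63358288e+00] [ 0.77711986 -1.08071441  4.39852322]
```

To row units: 3 mm is 0.12, -1 mm is -0.04.

```bash
python3 steer.py '[[[0.02, -0.04, 0.12], 0, 0.7], [[0.02, -0.04, 0.12], 0, 0.3], [[0.02, -0.04, 0.12], 0, 0.2], [[0.02, -0.04, 0.12], 0, 0.2], [[0.02, -0.04, 0.12], 0, 0.2]]'; python3 steer.py '[[[0, 0, 0], 0, 0.2], [[0, 0, 0], 0, 0.2], [[0, 0, -0.4], 0, 0.2], [[0, 0, -1], 0, 0.2], [[0, 0, -1.6], 0, 0.2]]'; python3 - <<'E'
from h import *
s=env.state(); print(s)
for n in ("scene","side"):
    p,d=env.read_camera(n); P=cloud(n,d); print(*fit(near(P,d,(623,-269),90,20,64),SINK,(622,-269,-.505),z=37))
E
```

```text
t: 8.13
eef_pos: [622.6, -269.2, 35.3]
tcp_rot: [3.142, 0.0, 2.634]
ft_force: [0.1, -0.8, 0.5]
opening: 0.475
grip_force: 0.0
t: 8.55
eef_pos: [622.1, -268.9, 75.5]
tcp_rot: [-3.142, -0.002, 2.634]
ft_force: [-0.2, -1.2, -4.8]
opening: 0.375
grip_force: 30.0
{'t': 8.55, 'joints': array([-5.05447176e-01,  7.12998014e-01,  1.54220968e+00, -2.20050697e-05,
        8.88277817e-01, -1.56846837e+00]), 'qvel': array([-0.00105512, -0.23143838, -0.11450795,  0.00035316,  0.32902549,
        0.00137805]), 'tau': array([ 2.90961581e-02, -7.08707213e+01, -2.18942267e+01, -2.75566557e-02,
       -5.00622522e-01,  3.61486791e-04]), 'eef_pos': array([ 622.06962861, -268.93858614,   75.45779452]), 'tcp_rot': array([-3.14157120e+00, -1.89281066e-03,  2.63383140e+00]), 'ft_force': array([-0.20202048, -1.17729972, -4.78590911]), 'moment': array([ 0.05986872, -0.04075675, -0.01929306]), 'grip_force': 29.981813728809357, 'opening': 0.3747930586276977}
[ 6.22571e+02 -2.69140e+02 -5.11000e-01 -6.00000e-03] 1.14 284
[ 6.21327e+02 -2.70171e+02 -5.04000e-01 -3.34000e-01] 1.21 250
```

To row units: 80 mm is 3.2, 60 mm is 2.4.

```bash
python3 steer.py '[[[0, 0, -1.6], 0, 0.2], [[0.4, 0.56, -3.12], 0, 0.2], [[1, 1.36, -4.48], 0, 0.2], [[1.68, 2.24, -5.68], 0, 0.2], [[2.4, 3.2, -6.8], 0, 0.2]]'; python3 steer.py '[[[0.88, 1.16, -0.72], 0, 0.2], [[1.76, 2.32, -1.44], 0, 0.2], [[2.6, 3.48, -2], 0, 0.2], [[3.16, 4.16, -2.2], 0, 0.2], [[3.16, 4.16, -2.2], 0, 0.2]]'; cat > j.py <<'E'
from h import *
COMB=np.vstack([BAR,box(65,88,-51.5,51.5,0,40)])
def jig(n,p0=(505,84,.175)):
    c=cam(n); p,d=env.read_camera(n); P=cloud(n,d,c); x,y,a=p0; co,s=np.cos(a),np.sin(a); T=lambda X,Y:np.array((x+co*X-s*Y,y+s*X+co*Y))
    r=fit(near(P,d,T(48,0),58,30,56),COMB,p0,z=12); print(n,"comb",*r)
    x,y,a,_=r[0]
    L=P[(d>0)&(P[...,2]>8.5)&(P[...,2]<16)]-[x,y,0]; l=np.stack([np.cos(a)*L[:,0]+np.sin(a)*L[:,1],-np.sin(a)*L[:,0]+np.cos(a)*L[:,1]],1)
    l=l[(abs(l[:,0])<130)&(l[:,1]>-105)&(l[:,1]<165)]
    # bed edges per slice
    def edge(i,sgn,lo,hi):
        o=1-i; k=(l[:,o]>lo)&(l[:,o]<hi); b=np.floor(l[k,o]/8); 
        if k.sum()<30: return
        E=np.array([(l[k,o][b==v].mean(),np.sort(sgn*l[k,i][b==v])[-3:].mean()*sgn) for v in np.unique(b) if (b==v).sum()>5]); m=np.median(E[:,1]); g=abs(E[:,1]-m)<5
        return np.round(np.polyfit(E[g,0],E[g,1],1),3)
    print(" -x edge (-115)",edge(0,-1,-70,130)," +y edge(147)",edge(1,1,-100,60)," -y edge(-87)",edge(1,-1,-100,40))
    return c,p,d,P
if __name__=="__main__":
    for n in("wrist","scene","side"): r=jig(n); cv2.imwrite(f"pics/{n}2.png",r[1][:,:,::-1])
    print(env.state()["eef_pos"])
E
python3 j.py
```

```text
t: 9.07
eef_pos: [608.4, -169.4, 246.3]
tcp_rot: [-3.142, -0.0, 2.633]
ft_force: [1.7, 1.1, -4.3]
opening: 0.379
grip_force: 30.0
t: 9.48
eef_pos: [589.9, -36.8, 301.5]
tcp_rot: [3.14, 0.001, 2.637]
ft_force: [1.0, 0.4, -4.1]
opening: 0.372
grip_force: 30.0
wrist comb [ 5.06508e+02  8.08450e+01  1.89000e-01 -1.14900e+00] 1.96 4381
 -x edge (-115) [  0.832 -79.704]  +y edge(147) [-1.827 36.468]  -y edge(-87) [-1.3000e-02 -8.6818e+01]
scene comb [ 5.07587e+02  8.15160e+01  1.94000e-01 -1.44900e+00] 2.05 708
 -x edge (-115) [ 1.80000e-02 -1.12825e+02]  +y edge(147) [-1.40000e-02  1.45641e+02]  -y edge(-87) [-2.2000e-02 -8.4505e+01]
side comb [ 5.02326e+02  8.14760e+01  1.66000e-01 -2.12200e+00] 1.84 469
 -x edge (-115) [-2.00000e-03 -1.12462e+02]  +y edge(147) [3.00000e-03 1.40507e+02]  -y edge(-87) [-4.0000e-03 -8.6948e+01]
[590.38226204 -40.85829004 299.58143041]j.py:14: RankWarning: Polyfit may be poorly conditioned
  return np.round(np.polyfit(E[g,0],E[g,1],1),3)
```

```bash
python3 - <<'E'
import cv2
from h import *
p,d=env.read_camera("wrist"); np.save("wd.npy",d); c=cam("wrist"); np.save("wc.npy",np.array(c,dtype=object),allow_pickle=True)
q=pix("wrist",[[530,90,40]],c)[0]; print(q,env.state()["eef_pos"])
x=int(max(0,min(512-200,q[0]-100))); y=int(max(0,min(384-150,q[1]-75))); print(x,y)
cv2.imwrite("pics/w3.png",cv2.resize(p[y:y+150,x:x+200,::-1],(800,600),interpolation=cv2.INTER_CUBIC))
E
```

```text
[326.94472483  62.23678452] [590.42171473 -41.40034179 299.39942034]
226 0
```

View pics/w3.png

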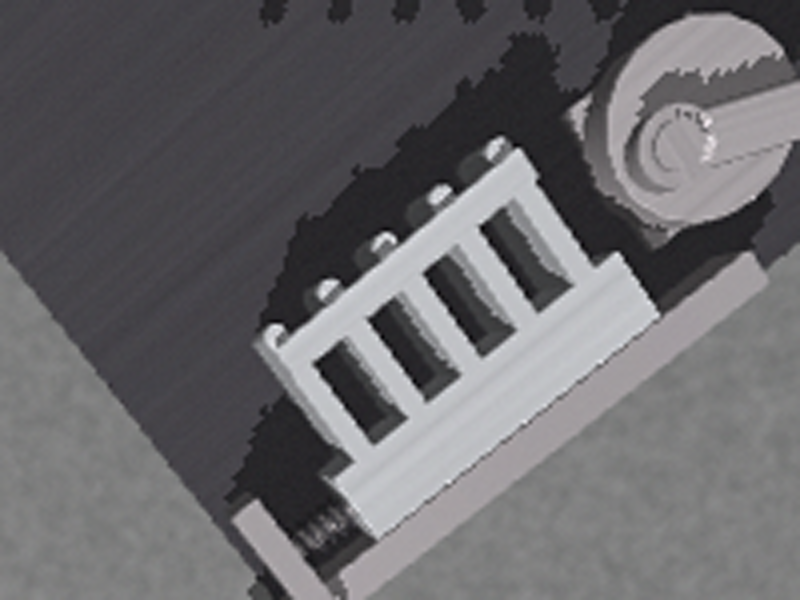

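```bash
python3 - <<'E'
from h import *
c=tuple(np.load("wc.npy",allow_pickle=True))
px=np.array([[284,350],[518,147],[595,266],[352,462]])
C=ray("wrist",px/4-0.375+[226,0],52,c)[:,:2]; L=np.array([[24,-43.5],[24,43.5],[65,43.5],[65,-43.5]])
S=lambda q:np.column_stack([np.cos(q[2])*L[:,0]-np.sin(q[2])*L[:,1]+q[0],np.sin(q[2])*L[:,0]+np.cos(q[2])*L[:,1]+q[1]])
r=least_squares(lambda q:(S(q)-C).ravel(),[505,84,.175]); print(r.x,r.fun.reshape(-1,2).round(1)); print(np.linalg.norm(C-np.roll(C,-1,0),axis=1))
d=np.load("wd.npy"); P=cloud("wrist",d,c); 
for q in px: 
    u,v=(q/4+[226,0]).astype(int); print(P[v-1:v+2,u-1:u+2,2].round(0).ravel())
E
```

```text
[5.04598216e+02 8.02841592e+01 1.75289785e-01] [[-1.4 -2.7]
 [ 0.   0.3]
 [ 0.8  1.2]
 [ 0.6  1.3]]
[84.33274758 40.12657942 87.16049828 38.55283944]
[51. 53. 52. 52. 51. 52. 51. 52. 52.]
[12. 11. 11. 12. 12. 13. 47. 51. 11.]
[46. 35. 42. 46. 43. 46. 46. 47. 47.]
[40. 48. 48. 42. 44. 47. 48. 47. 46.]
```

```bash
python3 - <<'E'
from h import *
c=tuple(np.load("wc.npy",allow_pickle=True)); d=np.load("wd.npy"); P=cloud("wrist",d,c)
px=np.array([[284,350],[518,147],[595,266],[352,462]])/4-0.375+[226,0]
C=np.vstack([ray("wrist",px[:2],52,c),ray("wrist",px[2:],47,c)])[:,:2]; L=np.array([[24,-43.5],[24,43.5],[65,43.5],[65,-43.5]])
S=lambda q:np.column_stack([np.cos(q[2])*L[:,0]-np.sin(q[2])*L[:,1]+q[0],np.sin(q[2])*L[:,0]+np.cos(q[2])*L[:,1]+q[1]])
r=least_squares(lambda q:(S(q)-C).ravel(),[505,84,.175]); print(r.x,r.fun.reshape(-1,2).round(1))
# bar top cloud only
x,y,a=r.x
Q=near(P,d,(x+47*np.cos(a),y+47*np.sin(a)),62,49.5,56)
k=lambda Q:np.stack([np.cos(a)*(Q[:,0]-x)+np.sin(a)*(Q[:,1]-y),-np.sin(a)*(Q[:,0]-x)+np.cos(a)*(Q[:,1]-y)],1)
l=k(Q); b=l[(l[:,0]>15)&(l[:,0]<42)]; print("bar box",np.percentile(b,[1,50,99],axis=0),len(b))
m=cv2.minAreaRect(b.astype(np.float32)); print(m)
C2=np.cov(b.T); w,v=np.linalg.eigh(C2); print("bar tilt",v[:,1], "mean",b.mean(0))
s=l[l[:,0]>52]; print("spine z52?",len(s)); Q=near(P,d,(x+47*np.cos(a),y+47*np.sin(a)),70,40,56);l=k(Q);s=l[l[:,0]>67];print(np.percentile(s,[1,50,99],axis=0),np.median(Q[l[:,0]>67,2]))
for u0 in range(-50,51,10):
    g=s[(abs(s[:,1]-u0)<4)]; print(u0,np.percentile(g[:,0],[1,99]).round(1),end=" ")
E
```

```text
[5.04901246e+02 8.06568894e+01 1.79992674e-01] [[-0.9 -2.2]
 [ 0.1  0.7]
 [ 0.4  0.1]
 [ 0.4  1.3]]
bar box [[ 23.60592616 -43.024419  ]
 [ 28.52307376   0.95123667]
 [ 33.50678211  42.16843819]] 698
((28.58808135986328, -0.21686553955078125), (87.33868408203125, 10.088338851928711), 89.69520568847656)
bar tilt [0.00424816 0.99999098] mean [28.54685967  0.36925944]
spine z52? 2
[[ 67.23146935 -52.39494837]
 [ 77.65660728   0.6728101 ]
 [ 88.45825432  50.22754419]] 46.771112839715784
-50 [67.3 88. ] -40 [67.4 87.9] -30 [67.1 87.8] -20 [67.4 91.8] -10 [67.3 88.1] 0 [67.1 88.6] 10 [67.5 88.3] 20 [67.4 88.4] 30 [67.5 88.5] 40 [67.5 88.4] 50 [67.2 88.4]
```

The manual's scale: shifts go in units of 25 mm and turns go in units of 0.25 rad. Converting my numbers, 180.9 mm is 7.236, 111 mm is 4.44, -0.6 rad is -2.4.

```bash
python3 steer.py '[[[1.48, 0.24, 0], -0.48, 0.2], [[2.96, 0.48, 0], -0.96, 0.2], [[4.44, 0.68, 0], -1.44, 0.2], [[5.92, 0.88, 0], -1.92, 0.2], [[7.236, 1.104, 0], -2.4, 0.2]]'; python3 steer.py '[[[0, 0, 0], -0.324, 0.2], [[0, 0, 1.6], -0.324, 0.2], [[0, 0, 3.2], -0.324, 0.2], [[0, 0, 4.8], -0.324, 0.2], [[0, 0, 5.6], -0.324, 0.2]]';python3 steer.py '[[[0, 0, 0], 0, 0.2], [[0, 0, 0], 0, 0.2], [[0, 0, 0], 0, 0.2]]'; cat > t.py <<'E'
from h import *
import sys
X,Y,z=map(float,sys.argv[1:4]); a=.175; o=np.array([504.6,80.8])
w=np.array([*(o+[np.cos(a)*X-np.sin(a)*Y,np.sin(a)*X+np.cos(a)*Y]),z])
s=env.state(); e=s["eef_pos"]; M=R.from_euler("xyz",s["tcp_rot"]).as_matrix(); D=e[:2]-o
print("pos",e.round(1),"jig",(np.cos(a)*D[0]+np.sin(a)*D[1]).round(2),(-np.sin(a)*D[0]+np.cos(a)*D[1]).round(2),"yaw err",round((s["tcp_rot"][2]-a-np.pi+np.pi)%(2*np.pi)-np.pi,4),"todo",(M.T@(w-e)).round(2),"f",s["ft_force"].round(1),"tilt",s["tcp_rot"].round(4))
E
python3 t.py -60 0 60
```

```text
t: 10.1
eef_pos: [444.1, 71.1, 299.5]
tcp_rot: [3.142, -0.001, -3.045]
ft_force: [0.7, 1.4, -4.1]
opening: 0.378
grip_force: 30.0
t: 10.52
eef_pos: [444.3, 70.3, 156.4]
tcp_rot: [3.141, -0.005, -2.97]
ft_force: [-0.6, 0.3, -5.1]
opening: 0.375
grip_force: 30.0
t: 10.77
eef_pos: [446.9, 70.8, 161.4]
tcp_rot: [-3.141, 0.002, -2.969]
ft_force: [0.2, 0.7, -3.9]
opening: 0.38
grip_force: 30.0
pos [446.9  70.8 161.4] jig -58.53 0.18 yaw err -0.0027 todo [  1.63  -0.15 101.35] f [ 0.2  0.7 -3.9] tilt [-3.1413e+00  1.6000e-03 -2.9693e+00]
```

To row units: 95 mm is 3.8, 101 mm is 4.04.

```bash
python3 steer.py '[[[0.08, 0, 1.6], 0, 0.2], [[0.08, 0, 3], 0, 0.2], [[0.08, 0, 3.8], 0, 0.2], [[0.08, 0, 4.04], 0, 0.2], [[0.08, 0, 4.04], 0, 0.2]]';python3 steer.py '[[[0, 0, 0], 0, 0.2], [[0, 0, 0], 0, 0.2], [[0, 0, 0], 0, 0.2]]';python3 t.py -60 0 47.3; python3 - <<'E'
from h import *
for n in ("scene","side"):
    p,d=env.read_camera(n); cv2.imwrite(f"pics/{n}3.png",p[:,:,::-1]); P=cloud(n,d)
    r=fit(near(P,d,(450,70),90,19,50),SINK,(445,70,.175),z=24); print(n,*r)
E
```

```text
t: 11.18
eef_pos: [444.5, 70.8, 59.4]
tcp_rot: [-3.142, -0.0, -2.969]
ft_force: [0.0, -0.4, -3.9]
opening: 0.377
grip_force: 30.0
t: 11.43
eef_pos: [444.9, 70.9, 60.8]
tcp_rot: [-3.141, 0.003, -2.968]
ft_force: [-0.3, -0.0, -4.7]
opening: 0.374
grip_force: 30.0
pos [444.9  70.9  60.8] jig -60.54 0.68 yaw err -0.0018 todo [-0.5  -0.67 13.46] f [-0.3 -0.  -4.7] tilt [-3.1411e+00  3.0000e-03 -2.9684e+00]
scene [ 4.46414e+02  7.01850e+01  1.71000e-01 -1.46000e-01] 0.87 282
side [4.42476e+02 7.01850e+01 1.80000e-01 3.10000e-02] 1.79 361
```

To row units: 12 mm is 0.48, 10 mm is 0.4, 0.002 rad is 0.008.

```bash
python3 steer.py '[[[0, -0.02, 0.24], 0.008, 0.2], [[0, -0.02, 0.4], 0.008, 0.2], [[0, -0.02, 0.48], 0.008, 0.2], [[0, -0.02, 0.48], 0.008, 0.2], [[0, -0.02, 0.48], 0.008, 0.2]]';python3 steer.py '[[[0, 0, 0.04], 0, 0.2], [[0, 0, 0.04], 0, 0.2], [[0, 0, 0.04], 0, 0.2]]';python3 t.py -60 0 47.3
```

```text
t: 11.95
eef_pos: [444.1, 70.5, 47.1]
tcp_rot: [3.142, 0.0, -2.97]
ft_force: [0.2, 0.1, -3.1]
opening: 0.374
grip_force: 30.0
t: 12.2
eef_pos: [444.1, 70.5, 47.0]
tcp_rot: [-3.141, 0.001, -2.97]
ft_force: [-4.0, 1.7, 16.2]
opening: 0.379
grip_force: 30.0
pos [444.1  70.5  47. ] jig -61.33 0.35 yaw err -0.0037 todo [-1.34 -0.34 -0.28] f [-4.   1.7 16.2] tilt [-3.1415e+00  8.0000e-04 -2.9703e+00]
```

```bash
python3 steer.py '[[[0, 0, -0.04], 0, 0.7], [[0, 0, -0.04], 0, 0.7], [[0, 0, -0.04], 0, 0.7], [[0, 0, -0.04], 0, 0.7], [[0, 0, -0.04], 0, 0.7]]'; python3 steer.py '[[[0, 0, -1.2], 0, 0.7], [[0, 0, -2.4], 0, 0.7], [[0, 0, -3], 0, 0.7], [[0, 0, -3], 0, 0.7], [[0, 0, -3], 0, 0.7]]'; python3 - <<'E'
from h import *
for n in ("scene","side"):
    p,d=env.read_camera(n); cv2.imwrite(f"pics/{n}4.png",p[:,:,::-1]); P=cloud(n,d)
    print(n,*fit(near(P,d,(450,70),95,18,75),SINK,(445,70,.175),z=12))
    q=pix(n,[[490,80,30]])[0]; x,y=int(q[0]-75),int(q[1]-75); im=cv2.resize(p[y:y+150,x:x+150,::-1],(400,400),interpolation=cv2.INTER_CUBIC); cv2.imwrite(f"pics/c{n}.png",im)
cv2.imwrite("pics/c4.png",np.hstack([cv2.imread("pics/cscene.png"),cv2.imread("pics/cside.png")]))
E
```

```text
t: 12.62
eef_pos: [444.0, 70.4, 47.1]
tcp_rot: [-3.142, -0.0, -2.97]
ft_force: [-0.8, -0.2, -0.5]
opening: 0.666
grip_force: 0.0
t: 13.03
eef_pos: [444.2, 70.4, 122.5]
tcp_rot: [-3.141, 0.002, -2.97]
ft_force: [-0.7, 0.8, -0.3]
opening: 0.703
grip_force: 0.0
scene [4.45508e+02 6.96270e+01 1.73000e-01 5.49000e-01] 1.24 978
side [ 4.41618e+02  6.89350e+01  1.74000e-01 -3.46000e-01] 1.74 827
```

View pics/c4.png

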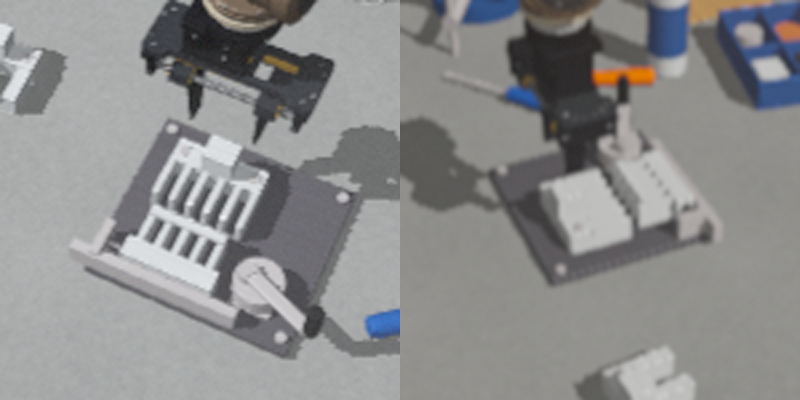

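The sink sits squared in front of the comb with its fins lined up to the gaps (scene crop, about (210,200)). Now I'll regrip it and slide it in.

To row units: 75 mm is 3, 60 mm is 2.4.

```bash
python3 steer.py '[[[0, 0, 1.2], 0, 0.7], [[0, 0, 2.4], 0, 0.7], [[0, 0, 3], 0, 0.6], [[0, 0, 3], 0, 0.3], [[0, 0, 3], 0, 0.2]]'; python3 steer.py '[[[0, 0, 0], 0, 0.2], [[0, 0, 0], 0, 0.2], [[0, 0, 0], 0, 0.2], [[0, 0, 0], 0, 0.2]]'; python3 t.py -60 0 47.3; python3 steer.py '[[[-0.12, 0, 0], 0, 0.2], [[-0.28, 0, 0], 0, 0.2], [[-0.44, 0, 0], 0, 0.2], [[-0.6, 0, 0], 0, 0.2]]';python3 t.py -46 0 47.3
```

```text
t: 13.55
eef_pos: [443.3, 70.4, 46.1]
tcp_rot: [3.141, -0.003, -2.97]
ft_force: [-0.7, 0.6, 0.1]
opening: 0.546
grip_force: 0.0
t: 13.88
eef_pos: [444.4, 70.4, 48.0]
tcp_rot: [-3.141, 0.002, -2.97]
ft_force: [0.0, 0.4, 4.4]
opening: 0.374
grip_force: 30.0
pos [444.4  70.4  48. ] jig -61.09 0.29 yaw err -0.0038 todo [-1.09 -0.28  0.71] f [0.  0.4 4.4] tilt [-3.1413e+00  1.6000e-03 -2.9704e+00]
t: 14.22
eef_pos: [457.3, 72.9, 48.0]
tcp_rot: [3.141, -0.003, -2.97]
ft_force: [-9.5, -1.4, 13.1]
opening: 0.374
grip_force: 30.0
pos [457.3  72.9  48. ] jig -47.97 0.5 yaw err -0.0037 todo [-1.97 -0.5   0.67] f [-9.5 -1.4 13.1] tilt [ 3.1413e+00 -2.8000e-03 -2.9703e+00]
```

To row units: -0.3 mm is -0.012, -15 mm is -0.6, -0.004 rad is -0.016.

```bash
python3 steer.py '[[[-0.16, -0.012, -0.012], -0.016, 0.2], [[-0.32, -0.02, -0.012], -0.016, 0.2], [[-0.48, -0.02, -0.012], -0.016, 0.2], [[-0.6, -0.02, -0.012], -0.016, 0.2]]';python3 t.py -30 0 47.3; python3 steer.py '[[[-0.16, 0, 0], 0, 0.2], [[-0.32, 0, 0], 0, 0.2], [[-0.48, 0, 0], 0, 0.2], [[-0.6, 0, 0], 0, 0.2]]';python3 t.py 0 0 47.3
```

```text
t: 14.55
eef_pos: [473.0, 75.0, 48.0]
tcp_rot: [3.141, -0.002, -2.966]
ft_force: [-8.8, -1.3, 10.7]
opening: 0.376
grip_force: 30.0
pos [473.  75.  48.] jig -32.12 -0.17 yaw err 0.0003 todo [-2.12  0.17  0.67] f [-8.8 -1.3 10.7] tilt [ 3.1414e+00 -1.7000e-03 -2.9663e+00]
t: 14.88
eef_pos: [487.9, 77.7, 48.0]
tcp_rot: [3.141, -0.002, -2.966]
ft_force: [-7.7, -0.4, 11.2]
opening: 0.374
grip_force: 30.0
pos [487.9  77.7  48. ] jig -17.0 -0.17 yaw err 0.0003 todo [-17.     0.16   0.67] f [-7.7 -0.4 11.2] tilt [ 3.1414e+00 -1.5000e-03 -2.9663e+00]
```

To row units: -13 mm is -0.52, -11 mm is -0.44.

```bash
python3 steer.py '[[[-0.16, 0, 0], 0, 0.2], [[-0.32, 0, 0], 0, 0.2], [[-0.44, 0, 0], 0, 0.2], [[-0.52, 0, 0], 0, 0.2]]';python3 t.py 0 0 47.3; python3 steer.py '[[[-0.04, 0, 0], 0, 0.2], [[-0.08, 0, 0], 0, 0.2], [[-0.08, 0, 0], 0, 0.2]]';python3 t.py 0 0 47.3;python3 steer.py '[[[-0.04, 0, 0], 0, 0.2], [[-0.04, 0, 0], 0, 0.2], [[-0.04, 0, 0], 0, 0.2]]';python3 t.py 0 0 47.3
```

```text
t: 15.22
eef_pos: [500.7, 79.9, 48.0]
tcp_rot: [3.141, -0.001, -2.966]
ft_force: [-8.8, -1.1, 9.8]
opening: 0.379
grip_force: 30.0
pos [500.7  79.9  48. ] jig -3.99 -0.18 yaw err 0.0002 todo [-3.99  0.18  0.69] f [-8.8 -1.1  9.8] tilt [ 3.1415e+00 -1.5000e-03 -2.9664e+00]
t: 15.47
eef_pos: [502.7, 80.3, 48.0]
tcp_rot: [3.141, -0.001, -2.966]
ft_force: [-4.6, -0.6, 7.6]
opening: 0.381
grip_force: 30.0
pos [502.7  80.3  48. ] jig -2.0 -0.18 yaw err 0.0002 todo [-2.    0.18  0.68] f [-4.6 -0.6  7.6] tilt [ 3.1415e+00 -1.2000e-03 -2.9664e+00]
t: 15.72
eef_pos: [503.6, 80.4, 48.0]
tcp_rot: [3.141, -0.001, -2.966]
ft_force: [-6.1, -0.7, 8.0]
opening: 0.379
grip_force: 30.0
pos [503.6  80.4  48. ] jig -1.04 -0.18 yaw err 0.0002 todo [-1.04  0.18  0.7 ] f [-6.1 -0.7  8. ] tilt [ 3.1415e+00 -1.1000e-03 -2.9664e+00]
```

To row units: -1 mm is -0.04.

```bash
python3 steer.py '[[[-0.04, 0, 0], 0, 0.2], [[-0.04, 0, 0], 0, 0.2]]'; python3 steer.py '[[[-0.04, 0, 0], 0, 0.2], [[-0.04, 0, 0], 0, 0.2]]';python3 t.py 0 0 47.3;  python3 steer.py '[[[-0.028, 0, 0], 0, 0.2], [[-0.028, 0, 0], 0, 0.2]]';python3 t.py 0 0 47.3
```

```text
t: 15.88
eef_pos: [504.6, 80.6, 48.0]
tcp_rot: [3.141, -0.001, -2.966]
ft_force: [-5.0, -0.5, 7.5]
opening: 0.376
grip_force: 30.0
t: 16.05
eef_pos: [505.2, 80.7, 48.0]
tcp_rot: [3.141, -0.002, -2.966]
ft_force: [-8.3, -1.3, 10.0]
opening: 0.377
grip_force: 30.0
pos [505.2  80.7  48. ] jig 0.54 -0.18 yaw err 0.0004 todo [0.54 0.18 0.7 ] f [-8.3 -1.3 10. ] tilt [ 3.1415e+00 -2.2000e-03 -2.9662e+00]
t: 16.22
eef_pos: [505.2, 80.7, 48.0]
tcp_rot: [3.141, -0.004, -2.966]
ft_force: [-11.5, -3.2, 13.0]
opening: 0.376
grip_force: 30.0
pos [505.2  80.7  48. ] jig 0.56 -0.19 yaw err 0.0004 todo [0.56 0.19 0.7 ] f [-11.5  -3.2  13. ] tilt [ 3.1414 -0.0035 -2.9662]
```

To row units: -0.8 mm is -0.032.

```bash
python3 steer.py '[[[-0.032, 0, 0], 0, 0.2], [[-0.032, 0, 0], 0, 0.2]]';python3 t.py 0 0 47.3;  python3 steer.py '[[[0.02, 0, -0.02], 0, 0.7], [[0.032, 0, -0.04], 0, 0.7], [[0.032, 0, -0.04], 0, 0.7], [[0.032, 0, -0.04], 0, 0.7], [[0.032, 0, -0.04], 0, 0.7]]'; python3 steer.py '[[[0, 0, -1.2], 0, 0.7], [[0, 0, -2.8], 0, 0.7], [[0, 0, -4.4], 0, 0.7], [[0, 0, -6], 0, 0.7], [[0, 0, -6.4], 0, 0.7]]'; python3 - <<'E'
from h import *
for n in ("scene","side"):
    p,d=env.read_camera(n); P=cloud(n,d)
    print(n,*fit(near(P,d,(505,80),40,50,75),SINK,(505,80,.175),z=12))
    q=pix(n,[[530,110,30]])[0]; x,y=int(q[0]-60),int(q[1]-60); im=cv2.resize(p[y:y+120,x:x+120,::-1],(400,400),interpolation=cv2.INTER_CUBIC); cv2.imwrite(f"pics/c{n}.png",im)
cv2.imwrite("pics/c5.png",np.hstack([cv2.imread("pics/cscene.png"),cv2.imread("pics/cside.png")]))
E
```

```text
t: 16.38
eef_pos: [505.3, 80.7, 48.0]
tcp_rot: [3.141, -0.005, -2.966]
ft_force: [-13.6, -4.6, 13.8]
opening: 0.375
grip_force: 30.0
pos [505.3  80.7  48. ] jig 0.67 -0.17 yaw err 0.0005 todo [0.67 0.17 0.7 ] f [-13.6  -4.6  13.8] tilt [ 3.1413 -0.005  -2.9661]
t: 16.8
eef_pos: [507.2, 80.9, 48.6]
tcp_rot: [-3.142, 0.001, -2.966]
ft_force: [0.1, 0.1, 1.4]
opening: 0.666
grip_force: 0.0
t: 17.22
eef_pos: [508.6, 81.1, 214.1]
tcp_rot: [-3.14, 0.008, -2.966]
ft_force: [0.3, -0.4, 0.3]
opening: 0.696
grip_force: 0.0
scene [5.06425e+02 8.02730e+01 1.80000e-01 1.81000e-01] 1.39 216
side [ 5.02776e+02  7.97140e+01  2.25000e-01 -1.03800e+00] 1.42 149
```

View pics/c5.png

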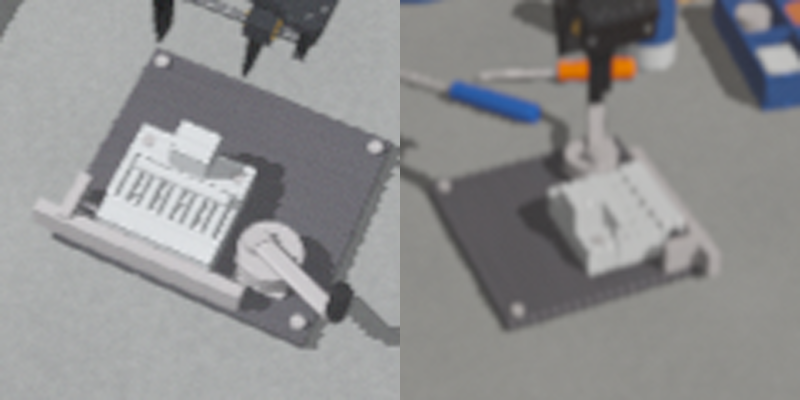

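The sink is fully home, with the fins interleaved in the scene crop. I'll take a baseline wrist view of the comb gap from beyond the comb, then close the lever.

To row units: -60 mm is -2.4, -30 mm is -1.2.

```bash
python3 steer.py '[[[-1.2, 0, -0.88], 0, 0.5], [[-2.4, 0, -1.76], 0, 0.5], [[-3.6, 0, -2.64], 0, 0.5], [[-4.2, 0, -3.2], 0, 0.5], [[-4.2, 0, -3.2], 0, 0.5]]'; python3 steer.py '[[[0, 0, 0], 0, 0.5], [[0, 0, 0], 0, 0.5]]'; cat > g.py <<'E'
from h import *
import sys
e=env.state()["eef_pos"]; c=cam("wrist"); p,d=env.read_camera("wrist"); P=cloud("wrist",d,c); cv2.imwrite(f"pics/{sys.argv[1]}.png",p[:,:,::-1]); np.save(sys.argv[1]+".npy",P)
x,y,a=504.6,80.8,.175
J=np.stack([np.cos(a)*(P[...,0]-x)+np.sin(a)*(P[...,1]-y),-np.sin(a)*(P[...,0]-x)+np.cos(a)*(P[...,1]-y),P[...,2]-12],-1)[d>0]
def sel(x0,x1,y0,y1,z0,z1): return J[(J[:,0]>x0)&(J[:,0]<x1)&(J[:,1]>y0)&(J[:,1]<y1)&(J[:,2]>z0)&(J[:,2]<z1)]
def rep(n,q): print(n,len(q),"pct x",np.percentile(q[:,0],[2,50,98]).round(1),"y",np.percentile(q[:,1],[2,50,98]).round(1),"z",np.median(q[:,2]).round(1)) if len(q) else print(n,0)
print(e)
rep("bar",sel(16,42,-65,50,37.5,43)); b=sel(16,42,-65,50,37.5,43); print(cv2.minAreaRect(b[:,:2].astype(np.float32)) if len(b) else "")
rep("spine",sel(69,87,-70,60,31,39)); rep("bracket",sel(57,88,-95,-66,28,36)); rep("block",sel(-40,30,-40,40,55,66))
b=sel(-40,30,-40,40,55,66); print(cv2.minAreaRect(b[:,:2].astype(np.float32)) if len(b) else "")
rep("disc",sel(0,90,50,115,25.5,32)); rep("handle",sel(-80,120,60,240,76,86))
E
python3 g.py g1
```

```text
t: 17.73
eef_pos: [613.0, 99.6, 288.4]
tcp_rot: [-3.141, 0.002, -2.966]
ft_force: [0.2, -0.1, 0.4]
opening: 0.505
grip_force: 0.0
t: 17.9
eef_pos: [608.9, 99.1, 286.1]
tcp_rot: [3.141, -0.004, -2.966]
ft_force: [0.5, -0.4, -0.6]
opening: 0.499
grip_force: 0.0
[608.8862547   99.10195355 286.07619236]
bar 711 pct x [23.7 28.2 33.7] y [-42.   -2.   41.5] z 39.9
((26.440502166748047, -0.4243659973144531), (14.457377433776855, 86.35631561279297), 1.4608489274978638)
spine 1301 pct x [69.4 77.8 86.2] y [-49.8   0.4  50.3] z 34.9
bracket 231 pct x [57.9 72.1 87.7] y [-82.4 -77.4 -72.6] z 31.7
block 1015 pct x [-14.5  -0.4  14.7] y [-19.  -1.  16.] z 59.8
((0.057387351989746094, -1.4774589538574219), (29.346139907836914, 35.611045837402344), 0.010171830654144287)
disc 1143 pct x [17.8 43.  77.2] y [ 50.6  90.1 113.5] z 29.0
handle 227 pct x [78.4 86.1 93.7] y [152.6 159.6 168. ] z 81.4
```

View pics/g1.png

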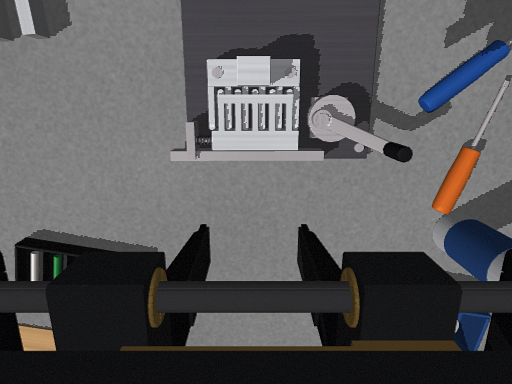

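```bash
cat > arc.py <<'E'
import numpy as np,sys
a0,a1,n=float(sys.argv[1]),float(sys.argv[2]),int(sys.argv[3])
f=lambda a:90*np.array([-np.cos(1.171+a),np.sin(1.171+a)])
for a in np.linspace(a0,a1,n+1)[1:]: print(round(a,3),(f(a)-f(a0)).round(1))
E
python3 arc.py 0 1.6 16; python3 t.py 86.5 160.5 100
```

```text
0.1 [8.5 3.1]
0.2 [17.2  5.3]
0.3 [26.1  6.6]
0.4 [35.   7.1]
0.5 [44.   6.6]
0.6 [52.9  5.3]
0.7 [61.6  3.1]
0.8 [70.1 -0. ]
0.9 [78.2 -3.9]
1.0 [85.9 -8.6]
1.1 [ 93.  -14.1]
1.2 [ 99.6 -20.2]
1.3 [105.5 -27. ]
1.4 [110.8 -34.3]
1.5 [115.2 -42.1]
1.6 [118.9 -50.3]
pos [608.8  99.1 286.5] jig 105.83 -0.16 yaw err 0.0002 todo [ 18.69 160.59 186.64] f [-0.7 -0.1  0.5] tilt [ 3.1412 -0.0033 -2.9664]
```

```bash
python3 - <<'E'
import numpy as np
P=np.load("g1.npy"); x,y,a=504.6,80.8,.175
D=P[170:330,420:512].reshape(-1,3); D=D[(D[:,2]>40)&(D[:,2]<185)]
J=np.stack([np.cos(a)*(D[:,0]-x)+np.sin(a)*(D[:,1]-y),-np.sin(a)*(D[:,0]-x)+np.cos(a)*(D[:,1]-y)],1)
print(J.min(0),J.max(0),D[:,2].max())
E
python3 steer.py '[[[0.2, 1.6, 0], 0, 0.5], [[0.4, 3.2, 0], 0, 0.5], [[0.6, 4.8, 0], 0, 0.5], [[0.748, 6.4, 0], 0, 0.5], [[0.748, 6.424, 1.2], 0, 0.5]]'
```

```text
[180.17714951 251.69736596] [345.8558244  325.95211963] 139.6101651843187
t: 18.37
eef_pos: [562.5, 259.7, 262.2]
tcp_rot: [3.139, 0.007, -2.962]
ft_force: [1.8, 0.1, -0.0]
opening: 0.499
grip_force: 0.0
```

```bash
python3 steer.py '[[[0, 0, 1.6], 0, 0.5], [[0, 0, 3.2], 0, 0.5], [[0, 0, 4.8], 0, 0.5], [[0, 0, 6], 0, 0.5], [[0, 0, 6.4], 0, 0.5]]'; python3 steer.py '[[[0, 0, 0], 0, 0.5], [[0, 0, 0], 0, 0.5]]'; python3 t.py 86.5 160.5 67
```

```text
t: 18.78
eef_pos: [560.7, 253.0, 93.6]
tcp_rot: [-3.14, -0.008, -2.966]
ft_force: [-0.4, -0.3, 0.5]
opening: 0.501
grip_force: 0.0
t: 18.95
eef_pos: [563.9, 254.0, 99.3]
tcp_rot: [-3.142, 0.0, -2.966]
ft_force: [0.3, 0.6, 1.0]
opening: 0.499
grip_force: 0.0
pos [563.9 254.   99.3] jig 88.56 160.26 yaw err 0.0001 todo [ 2.07  0.24 32.28] f [0.3 0.6 1. ] tilt [-3.1416e+00  2.0000e-04 -2.9665e+00]
```

Grip it and begin the swing.

```bash
python3 steer.py '[[[0.08, 0, 0.8], 0, 0.5], [[0.08, 0, 1.28], 0, 0.5], [[0.08, 0, 1.28], 0, 0.1], [[0.08, 0, 1.28], 0, 0], [[0.08, 0, 1.28], 0, 0]]'; python3 steer.py '[[[0, 0, 0], 0, 0], [[0, 0, 0], 0, 0], [[0, 0, 0], 0, 0]]'; python3 t.py 86.5 160.5 67; python3 steer.py '[[[0.16, 0.06, 0], 0, 0], [[0.34, 0.124, 0], 0, 0], [[0.52, 0.172, 0], 0, 0], [[0.688, 0.212, 0], 0, 0], [[1.044, 0.264, 0], 0, 0]]'; python3 t.py 60.4 167.1 67
```

```text
t: 19.37
eef_pos: [562.5, 253.9, 67.8]
tcp_rot: [3.141, 0.002, -2.966]
ft_force: [0.3, 0.2, -0.3]
opening: 0.346
grip_force: 0.0
t: 19.62
eef_pos: [562.0, 256.0, 67.6]
tcp_rot: [3.138, 0.002, -2.967]
ft_force: [-3.0, 16.0, 2.8]
opening: 0.182
grip_force: 30.0
pos [562.  256.   67.6] jig 87.04 162.56 yaw err -0.0007 todo [ 0.54 -2.06  0.59] f [-3.  16.   2.8] tilt [ 3.1383e+00  2.3000e-03 -2.9673e+00]
t: 20.03
eef_pos: [537.4, 257.9, 67.7]
tcp_rot: [3.139, 0.007, -2.966]
ft_force: [4.5, 13.9, -2.2]
opening: 0.183
grip_force: 30.0
pos [537.4 257.9  67.7] jig 63.13 168.7 yaw err 0.0001 todo [ 2.74 -1.6   0.67] f [ 4.5 13.9 -2.2] tilt [ 3.1389  0.0069 -2.9665]
```

To row units: 44 mm is 1.76, 35.5 mm is 1.42.

```bash
python3 steer.py '[[[0.356, 0.08, 0], 0, 0], [[0.716, 0.1, 0], 0, 0], [[1.072, 0.06, 0], 0, 0], [[1.42, -0.02, 0], 0, 0], [[1.76, -0.144, 0], 0, 0]]'; python3 t.py 60.4 167.1 67; python3 arc.py 0.8 1.7 9
```

```text
t: 20.45
eef_pos: [492.9, 246.2, 67.6]
tcp_rot: [3.139, 0.004, -2.966]
ft_force: [-2.5, 17.7, 0.9]
opening: 0.183
grip_force: 30.0
pos [492.9 246.2  67.6] jig 17.29 164.94 yaw err 0.0002 todo [-43.11   2.15   0.76] f [-2.5 17.7  0.9] tilt [ 3.1392  0.0038 -2.9664]
0.9 [ 8.1 -3.9]
1.0 [15.8 -8.6]
1.1 [ 22.9 -14.1]
1.2 [ 29.5 -20.2]
1.3 [ 35.4 -27. ]
1.4 [ 40.7 -34.3]
1.5 [ 45.2 -42.1]
1.6 [ 48.8 -50.3]
1.7 [ 51.7 -58.8]
```

```bash
python3 steer.py '[[[0.324, -0.08, 0], 0, 0], [[0.632, -0.224, 0], 0, 0], [[0.916, -0.444, 0], 0, 0], [[1.18, -0.688, 0], 0, 0], [[1.416, -0.96, 0], 0, 0]]'; python3 t.py 60.4 167.1 67
```

```text
t: 20.87
eef_pos: [457.6, 216.7, 67.4]
tcp_rot: [3.139, -0.006, -2.966]
ft_force: [-30.2, 28.3, 21.0]
opening: 0.18
grip_force: 30.2
pos [457.6 216.7  67.4] jig -22.66 142.06 yaw err 0.0005 todo [-8.307e+01  2.500e+01 -1.000e-02] f [-30.2  28.3  21. ] tilt [ 3.1386 -0.0057 -2.9661]
```

To row units: -10 mm is -0.4, -5 mm is -0.2.

```bash
python3 steer.py '[[[0, 0, 0], 0, 0.5], [[0, 0, 0], 0, 0.5], [[0, 0, 0], 0, 0.5], [[0, 0, -0.2], 0, 0.5], [[0, 0, -0.4], 0, 0.5]]'; python3 t.py 0 0 67; python3 steer.py '[[[0, 0, -1.6], 0, 0.5], [[0, 0, -3.2], 0, 0.5], [[-0.8, -0.8, -4.6], 0, 0.5], [[-1.8, -1.8, -5.2], 0, 0.5], [[-2.8, -3, -5.6], 0, 0.5]]';  python3 steer.py '[[[-1.36, -1.2, -0.4], 0, 0.5], [[-2.48, -2.4, -1.6], 0, 0.5], [[-2.48, -2.4, -2.8], 0, 0.5], [[-2.48, -2.4, -3], 0, 0.5]]'; python3 g.py g2
```

```text
t: 21.28
eef_pos: [461.9, 214.6, 76.9]
tcp_rot: [-3.141, 0.0, -2.967]
ft_force: [0.1, 0.6, -0.5]
opening: 0.462
grip_force: 0.0
pos [461.9 214.6  76.9] jig -18.71 139.17 yaw err -0.0001 todo [ -18.72 -139.17    9.93] f [ 0.1  0.6 -0.5] tilt [-3.1415  0.     -2.9667]
t: 21.7
eef_pos: [545.3, 152.9, 220.8]
tcp_rot: [-3.141, 0.006, -2.965]
ft_force: [1.5, 0.4, -0.0]
opening: 0.499
grip_force: 0.0
t: 22.03
eef_pos: [618.5, 102.6, 297.2]
tcp_rot: [-3.14, 0.008, -2.969]
ft_force: [0.9, 0.5, 1.0]
opening: 0.503
grip_force: 0.0
[618.50416541 102.55266128 297.23099006]
bar 662 pct x [24.1 28.7 33.2] y [-41.1   0.7  41.5] z 39.8
((28.64075469970703, 0.11668777465820312), (85.27693939208984, 8.9782133102417), 89.8253173828125)
spine 1267 pct x [69.1 77.5 86.9] y [-49.2   0.6  50.4] z 34.9
bracket 227 pct x [57.2 72.6 87.2] y [-82.5 -77.2 -72.5] z 31.6
block 986 pct x [-14.9  -0.4  14.4] y [-18.7  -1.4  15.9] z 59.8
((-0.3380460739135742, -1.4456138610839844), (35.106483459472656, 29.676834106445312), 89.96404266357422)
disc 1185 pct x [11.7 34.3 63.7] y [ 50.5  75.4 108.3] z 29.0
handle 275 pct x [-21.9 -14.1  -6.3] y [130.8 138.1 146.8] z 81.4
```

View pics/g2.png

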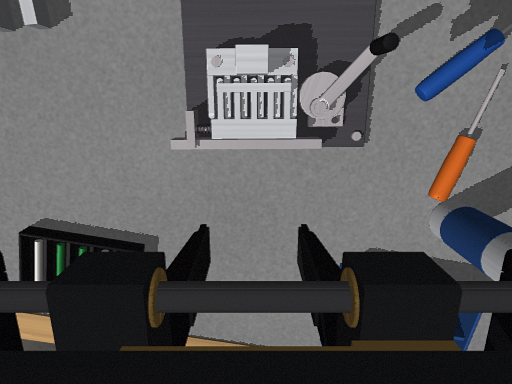

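```bash
python3 t.py -16 138.5 180; python3 steer.py '[[[1.36, 1.2, 0.92], 0, 0.5], [[2.6, 2.32, 1.84], 0, 0.5], [[3.8, 3.44, 2.72], 0, 0.5], [[4.8, 4.6, 3.6], 0, 0.5], [[5.32, 5.52, 4.6], 0, 0.5]]'; python3 steer.py '[[[0, 0, 0], 0, 0.5], [[0, 0, 0], 0, 0.5], [[0, 0, 0], 0, 0.5]]'; python3 t.py -16 138.5 67
```

```text
pos [617.1 103.6 295.8] jig 114.73 2.85 yaw err -0.0018 todo [131.72 135.51 114.8 ] f [-1.6  0.  -0.6] tilt [-3.1408  0.0064 -2.9684]
t: 22.5
eef_pos: [466.5, 208.9, 186.5]
tcp_rot: [3.142, 0.001, -2.966]
ft_force: [0.9, -0.0, -0.5]
opening: 0.501
grip_force: 0.0
t: 22.75
eef_pos: [469.6, 208.5, 187.2]
tcp_rot: [-3.142, 0.001, -2.966]
ft_force: [0.4, 0.3, -0.9]
opening: 0.499
grip_force: 0.0
pos [469.6 208.5 187.2] jig -12.24 131.82 yaw err 0.0011 todo [  3.84   6.69 120.18] f [ 0.4  0.3 -0.9] tilt [-3.1415e+00  7.0000e-04 -2.9655e+00]
```

To row units: 118 mm is 4.72, 6 mm is 0.24.

```bash
python3 steer.py '[[[0.16, 0.24, 1.6], 0, 0.5], [[0.16, 0.24, 3.2], 0, 0.5], [[0.16, 0.24, 4.2], 0, 0.5], [[0.16, 0.24, 4.72], 0, 0.5], [[0.16, 0.24, 4.72], 0, 0.3]]'; python3 steer.py '[[[0, 0, 0], 0, 0.3], [[0, 0, 0], 0, 0.3], [[0, 0, 0], 0, 0.3]]'; python3 t.py -33 101.2 67; python3 steer.py '[[[0.12, -0.28, 0], 0, 0.3], [[0.28, -0.6, 0], 0, 0.3], [[0.44, -0.92, 0], 0, 0.3]]';python3 t.py -33 101.2 67
```

```text
t: 23.17
eef_pos: [464.5, 212.5, 66.8]
tcp_rot: [-3.141, -0.003, -2.968]
ft_force: [0.2, -0.3, 0.0]
opening: 0.471
grip_force: 0.0
t: 23.42
eef_pos: [465.4, 213.5, 70.2]
tcp_rot: [3.141, 0.003, -2.967]
ft_force: [-0.1, -0.2, 0.4]
opening: 0.31
grip_force: 0.0
pos [465.4 213.5  70.2] jig -15.49 137.51 yaw err -0.0003 todo [ 17.51 -36.31   3.14] f [-0.1 -0.2  0.4] tilt [ 3.1413e+00  2.7000e-03 -2.9668e+00]
t: 23.67
eef_pos: [456.4, 189.1, 69.6]
tcp_rot: [3.141, -0.001, -2.966]
ft_force: [-7.3, 7.6, 3.3]
opening: 0.3
grip_force: 4.6
pos [456.4 189.1  69.6] jig -28.6 115.02 yaw err 0.0005 todo [  4.41 -13.82   2.63] f [-7.3  7.6  3.3] tilt [ 3.1407e+00 -7.0000e-04 -2.9661e+00]
```

```bash
python3 steer.py '[[[0.08, -0.2, 0], 0, 0.3], [[0.12, -0.36, 0], 0, 0.3], [[0.16, -0.52, 0], 0, 0.3], [[0.16, -0.52, 0], 0, 0.3]]';python3 t.py -33 101.2 67; python3 - <<'E'
from h import *
for n in ("scene","side"):
    p,d=env.read_camera(n); cv2.imwrite(f"pics/{n}6.png",p[:,:,::-1])
    P=cloud(n,d); x,y,a=504.6,80.8,.175
    J=np.stack([np.cos(a)*(P[...,0]-x)+np.sin(a)*(P[...,1]-y),-np.sin(a)*(P[...,0]-x)+np.cos(a)*(P[...,1]-y),P[...,2]-12],-1)[d>0]
    b=J[(J[:,0]>-40)&(J[:,0]<30)&(abs(J[:,1])<45)&(J[:,2]>55)&(J[:,2]<65)]; print(n,"block y",np.percentile(b[:,1],[2,50,98]).round(1),len(b))
    h=J[(J[:,0]>-80)&(J[:,1]>60)&(J[:,2]>70)&(J[:,2]<86)]; print(len(h))
E
```

```text
t: 24.0
eef_pos: [454.8, 175.1, 69.6]
tcp_rot: [3.141, -0.001, -2.967]
ft_force: [-1.9, 2.8, 0.2]
opening: 0.301
grip_force: 1.4
pos [454.8 175.1  69.6] jig -32.61 101.56 yaw err -0.0 todo [ 0.39 -0.36  2.58] f [-1.9  2.8  0.2] tilt [ 3.1411e+00 -9.0000e-04 -2.9666e+00]
scene block y [-20.7  -3.3  13.6] 122
675
side block y [-24.6  -8.1  14. ] 72
1107
```

To row units: -95 mm is -3.8, -60 mm is -2.4.

```bash
python3 steer.py '[[[0, 0.04, 0], 0, 0.5], [[0, 0.04, 0], 0, 0.5], [[0, 0.04, -0.8], 0, 0.5], [[0, 0.04, -2.4], 0, 0.5], [[-0.4, -0.4, -3.8], 0, 0.5]]'; python3 steer.py '[[[-1.2, -0.6, -0.8], 0, 0.5], [[-2.4, -1.2, -1.6], 0, 0.5], [[-3.6, -2, -2.4], 0, 0.5], [[-4.8, -2.8, -3.4], 0, 0.5], [[-5.4, -3.6, -4.4], 0, 0.5]]'; python3 steer.py '[[[-0.08, 0, 0], 0, 0.5], [[-0.08, 0, 0], 0, 0.5]]'; python3 g.py g3
```

```text
t: 24.52
eef_pos: [466.0, 167.8, 165.1]
tcp_rot: [-3.142, -0.002, -2.965]
ft_force: [1.7, 0.2, 0.9]
opening: 0.496
grip_force: 0.0
t: 24.93
eef_pos: [618.2, 101.5, 274.7]
tcp_rot: [-3.141, 0.0, -2.966]
ft_force: [1.0, -0.4, -0.5]
opening: 0.499
grip_force: 0.0
t: 25.1
eef_pos: [619.1, 101.7, 274.5]
tcp_rot: [-3.141, 0.002, -2.968]
ft_force: [-1.0, 0.1, -1.3]
opening: 0.5
grip_force: 0.0
[619.07498097 101.72503266 274.47139006]
bar 781 pct x [24.1 28.4 33.6] y [-43.1  -1.2  40.6] z 39.9
((28.834054946899414, -1.2583084106445312), (86.28933715820312, 9.571666717529297), 89.90410614013672)
spine 1372 pct x [69.8 77.9 86.9] y [-51.1  -1.4  48.3] z 34.9
bracket 255 pct x [57.6 73.3 87.3] y [-82.5 -77.3 -70.4] z 31.7
block 1083 pct x [-14.5  -0.4  14. ] y [-21.5  -4.3  13.1] z 59.9
((-0.35902881622314453, -4.324115753173828), (35.18259811401367, 28.95223045349121), 89.9827880859375)
disc 1191 pct x [12.2 35.7 63.5] y [ 51.3  68.4 102.3] z 28.9
handle 319 pct x [-41.6 -33.4 -26.2] y [ 97.  104.2 112.4] z 81.5
```

```bash
python3 t.py -35 105 180; python3 steer.py '[[[1.36, 1, 0.8], 0, 0.5], [[2.72, 2, 1.6], 0, 0.5], [[4.08, 2.96, 2.4], 0, 0.5], [[5.44, 3.8, 3.12], 0, 0.5], [[6, 4.12, 3.8], 0, 0.5]]'; python3 steer.py '[[[0, 0, 0], 0, 0.5], [[0, 0, 0], 0, 0.5], [[0, 0, 0], 0, 0.5]]'; python3 t.py -35 105 67
```

```text
pos [617.7 102.4 273.3] jig 115.16 1.56 yaw err -0.0005 todo [150.18 103.36  93.38] f [-1.3 -0.1 -0.1] tilt [ 3.1415e+00 -4.0000e-04 -2.9671e+00]
t: 25.57
eef_pos: [448.6, 178.9, 178.1]
tcp_rot: [3.141, -0.0, -2.965]
ft_force: [1.5, 0.2, 0.2]
opening: 0.502
grip_force: 0.0
t: 25.82
eef_pos: [452.4, 178.2, 178.9]
tcp_rot: [-3.142, 0.0, -2.965]
ft_force: [-0.2, 0.1, 0.0]
opening: 0.498
grip_force: 0.0
pos [452.4 178.2 178.9] jig -34.43 105.05 yaw err 0.0013 todo [ 6.1000e-01 -4.0000e-02  1.1194e+02] f [-0.2  0.1  0. ] tilt [-3.1415e+00  4.0000e-04 -2.9653e+00]
```

To row units: 111 mm is 4.44, 100 mm is 4.

```bash
python3 steer.py '[[[0.04, 0, 1.6], 0, 0.5], [[0.04, 0, 3.2], 0, 0.5], [[0.04, 0, 4], 0, 0.5], [[0.04, 0, 4.44], 0, 0.5], [[0.04, 0, 4.44], 0, 0.3]]'; python3 steer.py '[[[0, 0, 0], 0, 0.3], [[0, 0, 0], 0, 0.3], [[0, 0, 0], 0, 0.3]]'; python3 t.py -37 81 67
```

```text
t: 26.23
eef_pos: [451.5, 177.2, 65.8]
tcp_rot: [-3.141, -0.003, -2.967]
ft_force: [0.2, -0.4, -0.0]
opening: 0.472
grip_force: 0.0
t: 26.48
eef_pos: [452.3, 177.7, 68.9]
tcp_rot: [3.141, 0.002, -2.967]
ft_force: [0.1, -0.7, -0.9]
opening: 0.317
grip_force: 0.0
pos [452.3 177.7  68.9] jig -34.64 104.57 yaw err -0.0 todo [  2.36 -23.57   1.9 ] f [ 0.1 -0.7 -0.9] tilt [ 3.1415e+00  2.3000e-03 -2.9666e+00]
```

```bash
python3 steer.py '[[[0.024, -0.24, 0], 0, 0.3], [[0.048, -0.48, 0], 0, 0.3], [[0.072, -0.68, 0], 0, 0.3], [[0.092, -0.84, 0], 0, 0.3], [[0.092, -0.84, 0], 0, 0.3]]'; python3 t.py -37 81 67;  python3 steer.py '[[[0, -0.04, 0], 0, 0.3], [[0, -0.06, 0], 0, 0.3], [[0, -0.06, 0], 0, 0.3]]'; python3 t.py -37 81 67
```

```text
t: 26.9
eef_pos: [452.2, 156.2, 68.5]
tcp_rot: [3.141, -0.0, -2.967]
ft_force: [-1.3, 1.9, 0.6]
opening: 0.298
grip_force: 1.0
pos [452.2 156.2  68.5] jig -38.48 83.38 yaw err -0.0001 todo [-1.48 -2.38  1.48] f [-1.3  1.9  0.6] tilt [ 3.1412e+00 -5.0000e-04 -2.9667e+00]
t: 27.15
eef_pos: [452.4, 155.2, 68.4]
tcp_rot: [3.141, -0.001, -2.966]
ft_force: [-4.1, 5.6, 3.4]
opening: 0.299
grip_force: 3.2
pos [452.4 155.2  68.4] jig -38.47 82.41 yaw err 0.0001 todo [-1.48 -1.41  1.44] f [-4.1  5.6  3.4] tilt [ 3.1410e+00 -6.0000e-04 -2.9665e+00]
```

To row units: -1.4 mm is -0.056.

```bash
python3 steer.py '[[[0, -0.056, 0], 0, 0.3], [[0, -0.056, 0], 0, 0.3], [[0, -0.056, 0], 0, 0.3]]'; python3 t.py -37 81 67; python3 steer.py '[[[0, 0.04, 0], 0, 0.5], [[0, 0.04, 0], 0, 0.5], [[0, 0.04, -0.8], 0, 0.5], [[0, 0.04, -2.4], 0, 0.5], [[-0.4, 0, -3.8], 0, 0.5]]'; python3 steer.py '[[[-1.2, -0.56, -0.8], 0, 0.5], [[-2.4, -1.12, -1.6], 0, 0.5], [[-3.6, -1.8, -2.4], 0, 0.5], [[-4.8, -2.4, -3.4], 0, 0.5], [[-5.6, -3.2, -4.4], 0, 0.5]]'; python3 steer.py '[[[-0.08, 0, 0], 0, 0.5], [[-0.08, 0, 0], 0, 0.5]]'; python3 g.py g4
```

```text
t: 27.4
eef_pos: [452.6, 153.9, 68.4]
tcp_rot: [3.141, -0.001, -2.966]
ft_force: [-4.7, 5.8, 3.1]
opening: 0.301
grip_force: 3.3
pos [452.6 153.9  68.4] jig -38.5 81.02 yaw err 0.0002 todo [-1.5  -0.02  1.4 ] f [-4.7  5.8  3.1] tilt [ 3.1410e+00 -7.0000e-04 -2.9664e+00]
t: 27.82
eef_pos: [461.8, 155.1, 164.1]
tcp_rot: [-3.141, -0.002, -2.966]
ft_force: [0.3, 0.3, -0.4]
opening: 0.497
grip_force: 0.0
t: 28.23
eef_pos: [616.9, 100.7, 274.3]
tcp_rot: [-3.141, 0.001, -2.966]
ft_force: [0.7, 0.5, -0.5]
opening: 0.5
grip_force: 0.0
t: 28.4
eef_pos: [618.1, 100.5, 273.6]
tcp_rot: [-3.141, 0.002, -2.968]
ft_force: [0.1, 0.4, 0.1]
opening: 0.5
grip_force: 0.0
[618.06240993 100.45423961 273.5567721 ]
bar 788 pct x [24.  29.2 33.5] y [-46.3  -4.5  37.3] z 39.9
((28.71819496154785, -4.518959045410156), (86.25279998779297, 9.554056167602539), 89.91195678710938)
spine 1420 pct x [69.7 77.9 86.9] y [-54.2  -4.7  45.7] z 34.9
bracket 250 pct x [57.5 72.2 87.1] y [-82.7 -77.3 -72.6] z 31.7
block 1092 pct x [-14.7  -0.5  13.9] y [-24.6  -7.4   9.9] z 59.8
((-0.15423965454101562, -7.470022201538086), (29.62596321105957, 35.200965881347656), 0.025002939626574516)
disc 1124 pct x [13.6 36.8 63.5] y [50.9 66.  99.5] z 28.9
handle 325 pct x [-45.6 -37.2 -29.9] y [76.6 84.  92.3] z 81.6
```

View pics/g4.png

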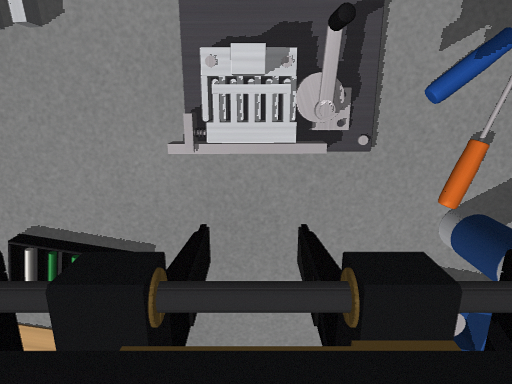

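The comb has moved about 4.6 mm (its spine edges shifted from 50.3 to 45.7). The sink is still home and the cam is bearing on it. The robot is clear of everything, so I'm handing in.

```bash
python3 -c "
from cell import env
print(env.job_done())"
```

```text
the job is handed in; nothing more can be done
None
```

The job is handed in at about 28 s: lever opened to its stop, sink set down in front of the comb and released, then slid fully home and released, and lever shut until the comb had moved about 4.6 mm by the wrist camera; nothing else on the counter was touched.

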